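# Square up a two-part mould in a corner jig and hold it

### The arm

A 7-joint arm with a two-finger parallel gripper is mounted at the origin on a cart in front of the work surface, level with it; the furniture and walls round the work are solid. World frame = base frame: x ahead of the robot, y to its left, z up, the work surface at z = 0. Lengths are in m, angles in degrees, forces in N, time in s.
With the tool pointing down it reaches from about 0.35 to 0.9 m from the base axis. Payload 8.1 kg.
Tool frame: the origin (TCP) lies midway between the tips of the shut fingers; the grasp point (between the pads) lies 19 mm behind it; z points along the fingers, y is the direction in which the jaws open and shut (so a half turn about z gives the same grasp; the last joint's range is limited). The gripper opens to 92 mm and grips with 3 to 60 N. Pads are 19 mm wide; open, the fingers measure 130 mm over their backs; the gripper's body (75 mm by 190 mm) begins 47 mm behind the grasp point.
Start: joints at [57.605, 24.895, 1.432, 90.138, -0.665, 64.973, -4.303], TCP at [0.279, -0.559, 0.227] pointing down, gripper open.
Joint ranges: [-149.89, 149.89], [-25.12, 119.58], [-72.63, 75.52], [4.76, 147.25], [-75.54, 255.54], [6.69, 114.76], [-157.13, 157.13]. Speed limits (degrees/s): [127.2, 127.2, 172.46, 172.46, 180, 180, 180].

### API

Orientations are given as [roll, pitch, yaw] about the fixed x, y, z axes, in that order (R = Rz(yaw) Ry(pitch) Rx(roll)).
In Python, from cell import get_state, grab_frame, hand_in, spot_in gives the robot as it stands. The module is installed in compiled form; this text tells all that it offers.
- The arm moves only by the tool carry_out, never from a script. Its arguments are lists of equal length, an entry for each row: "claw": the opening in per cent of the stroke, from 0 (shut) to 100 (fully open); "travel": the shift along the tool's x, y, z in cm, a list of three; "delta_rot": the turn, a rotation vector about the tool's x, y, z in rad, a list of three. A call has exactly 10 rows; each row shifts and turns the pose as measured when the row begins, along the tool's axes as they then stand; what a row does not reach is not made up. A row lasts 1/8 s, in which the tool goes at most 62.5 mm and 10.7 degrees, less where a joint would pass 70% of its speed; a pose out of reach is approached as far as the arm can. A call is refused whole if a number of a shift passes 6.25 or a number of a turn 0.188, either way. A call with a gripper value outside its range is refused whole. The fingers move at their own pace and stop on an object; "newtons" is the grip in N (left out, the last holds). Time passes only in rows, so rows that do not move let the fingers close, or fill a call up. It gives the time, the measured TCP pose, the force and the opening at its end, in the units of the state.
- get_state(): the state, without advancing time (a new reading comes with each control period).
- grab_frame(name): name is "scene" or "top" or "wrist"; returns a dict with "frame" (384x512x3 uint8, red, green, blue), "range_z" (384x512 float32, m along the optical axis (not along the pixel's ray), 0 where there is no reading), "K" (3x3 intrinsics, pixels), "cam_to_world" (4x4, takes a point from camera to world coordinates); the wrist camera has in their place "T_tool_cam" (4x4, takes a point from camera to tool coordinates, whose origin is the TCP and whose axes are the flange's). Camera axes: x right, y down, z forward; pixel columns grow to the right and rows downward; lengths in m; the calibration is good to about 2 mm. A picture is of the moment at which its call begins: read the wrist's pose just before it.
- hand_in(): hands the job in, once; it reports no verdict.
Trained networks look in a picture, given as the dict that the camera call returned (one of the last four; its "shot" number tells which), for a name from the list of things; names that differ only in an ending like _2 or _b are one class to them, and where a whole thing is asked for, a point or a joint stands for the part that bears it (a point fixed in the world has none). Each returns a list of dicts, best first, with "score" (0 to 1); they miss things now and then, are a little off and sometimes report something else, mostly with a low value. They report only what shows in the picture. A call takes as long as a camera call.
- spot_in(query, picture): "at" ([column, row] in pixels, amid what is visible of it).
The state is a dict: "t": time; "q": joint angles; "qd": joint speeds; "joint_efforts": joint torques, N m; "tcp_pos": TCP position; "eef_rot": TCP orientation; "contact_force": force on the tool from outside, world axes, zero at the start; "wrist_torque": the same for the moment, N m; "width": finger opening in m.
Only numpy, scipy, OpenCV 4.12 (cv2) and the standard library are available. Lean on these libraries where they do the work, as an engineer would, in place of code of your own. Each camera call takes 0.05 s, during which the arm holds its last target.

### The job

The lower half of a plaster mould already stands in the corner jig. Lay the thin plywood parting board flat and squarely on it and let go, then set the loose mould half on the board, its long side along the two side posts, and push it up against both the side posts and the end post. Finish while still holding it pressed firmly against both stops, so that I can scribe the register marks; leave the jar, bottle and dish where they are.

Things in the scene. Friction and masses are not known exactly. Their poses are not given: they have to be found in the camera images.
- jig: Fixed corner jig: aluminium plate 165 x 115 mm, 10 mm thick, lying flat on the bench at a varying place and yaw. Origin: on the bench (underside of the plate), directly below where the centre of a mould half lies when it touches both stops. x axis: along the long side of the seated mould halves, towards the end post; y axis: towards the two side posts; z up. The plate reaches from -78 to +87 mm in x and -53 to +62 mm in y. The posts are fixed.
- side_stop: The two steel side posts of the jig, fixed to it; same origin and axes as the jig. Their flat stop faces lie at y = +29 mm (posts 12 mm thick, from y = +29 to +41 mm), posts 14 mm wide, centred at x = -43 and x = +43 mm, so 72 mm is free between them for a finger. Tops at z = 72 mm above the bench. Their faces are polished and slippery (friction about 0.2).
- end_stop: The single steel end post of the jig, fixed to it; same origin and axes as the jig. Its flat stop face lies at x = +54 mm (post from x = +54 to +66 mm), 24 mm wide, centred at y = 0. Top at z = 72 mm above the bench. Its faces are polished and slippery (friction about 0.2).
- lower_half: Lower half of the plaster mould, a pale block 108 x 58 x 30 mm (x, y, z) with shallow strap grooves, 0.28 kg, loose; it already stands on the jig's plate (underside 10 mm above the bench, top 40 mm) at or up to 3 mm short of the stops. Origin: centre of its underside; x along its length.
- upper_half: The loose mould half that goes on top: a pale plaster block 108 x 58 x 30 mm (x, y, z) like the lower one, about 0.24 kg, lying flat on the bench. Origin: centre of its underside; x along its length. Either end may face the end post. With the parting board under it, its underside is 46 mm above the bench when stacked.
- parting_board: Thin flat plywood board 96 x 50 x 6 mm (x, y, z), about 40 g, lying flat on the bench. Origin: centre of its underside; x along its length. Underside 40 mm above the bench when it lies on the lower half.
- dish_mid: Bystander: small round white dish, about 64 mm across and 26 mm high, on the bench. Origin: centre of its underside.
- jar_blue: Bystander: small blue jar with a white cap, 45 mm across, 70 mm high. Origin: centre of its underside. To its left a fixed low wooden desk board, 43 to 66 mm high at its edge, left of about y = +0.21 m and beyond about x = 0.43 m.
- bottle_1: Bystander: small brown bottle, 40 mm across, 74 mm high. Origin: centre of its underside. Near it a fixed round banding wheel: centre at x = 0.544, y = -0.181 m, 236 mm across, top 99 mm high.

How it is judged:
By the outcome, as a careful person would: the job done as asked, in the order asked, and still so for the second after the job is handed in, while the arm keeps its last pose, push and grip.
It also fails if it takes over 72 s, if anything falls off the work surface, if the arm or the gripper's body presses on something with over 40 N, if the wrist force passes 120 N, or if a joint passes its speed limit or range.

## Working session

There is one attempt and no reset: what is moved stays moved. The work goes in short steps, Python scripts to look and compute and a tool call to move; the robot and the scene stay as the last step left them, time stands still between calls to the robot, and variables do not carry over. Pictures are saved under pics/ and viewed, and the job is handed in when it is done.

Besides the shell and the picture viewer there is one more tool, called by a JSON object that holds its "method" and its "body", one argument or row to a line. carry_out: Moves the arm, as the interface text tells. Its arguments: {"type":"object","properties":{"claw":{"type":"array","items":{"type":"number"}},"travel":{"type":"array","items":{"type":"array","items":{"type":"number"}}},"delta_rot":{"type":"array","items":{"type":"array","items":{"type":"number"}}},"newtons":{"type":"number"}},"required":["claw","travel","delta_rot"]}

```bash
mkdir -p pics
cat > h.py <<'E'
import numpy as np, cv2
from cell import get_state, grab_frame, hand_in, spot_in
def save(f,name): cv2.imwrite('pics/'+name, f['frame'][:,:,::-1])
def cloud(f,T=None):
    z=f['range_z'];K=f['K'];h,w=z.shape
    u,v=np.meshgrid(np.arange(w),np.arange(h))
    P=np.stack([(u-K[0,2])/K[0,0]*z,(v-K[1,2])/K[1,1]*z,z],-1)
    T=f['cam_to_world'] if T is None else T
    return P@T[:3,:3].T+T[:3,3]
E
python3 - <<'E'
from h import *
print(get_state())
for n in ['top','scene']:
    f=grab_frame(n); save(f,n+'0.png'); np.savez('%s0.npz'%n,**{k:f[k] for k in ['frame','range_z','K','cam_to_world']})
    P=cloud(f); print(n,f['K'].tolist(),f['cam_to_world'].round(3).tolist())
    for q in ['jig','side_stop','end_stop','lower_half','upper_half','parting_board','dish_mid','jar_blue','bottle_1']:
        for d in spot_in(q,f)[:3]:
            c,r=map(int,map(round,d['at'])); print(q,round(d['score'],2),c,r,P[r,c].round(3))
E
```

```text
{'t': 0.0, 'q': array([57.60434816, 24.93613672,  1.43073042, 90.18815958, -0.66342603,
       64.97304863, -4.30276141]), 'qd': array([-0.07714486, -0.04265618,  0.00984013,  0.00754534,  0.01193794,
        0.07308968, -0.07183597]), 'joint_efforts': array([ 1.53402566e-04, -6.67867827e+01,  9.84875411e-01, -3.14457607e+01,
       -6.07028184e-02,  4.32703074e-02,  1.70242606e-04]), 'tcp_pos': array([ 0.27876093, -0.55882999,  0.22595473]), 'eef_rot': array([-1.79911408e+02,  9.13111146e-03,  2.65138895e+01]), 'contact_force': array([-0.90674993, -0.00876192, -0.02130678]), 'wrist_torque': array([-0.0035644 ,  0.0589559 ,  0.01157363]), 'width': 0.09174649680573084}
top [[390.6992546399524, 0.0, 255.166215363103], [0.0, 390.6992546399524, 188.75459275984213], [0.0, 0.0, 1.0]] [[0.029, -0.981, 0.193, 0.397], [-0.999, -0.024, 0.029, -0.06], [-0.024, -0.194, -0.981, 1.157], [0.0, 0.0, 0.0, 1.0]]
jig 0.81 203 184 [0.633 0.131 0.01 ]
jig 0.19 256 257 [ 0.421 -0.035  0.03 ]
lower_half 0.57 214 182 [0.634 0.094 0.04 ]
lower_half 0.3 203 186 [0.628 0.132 0.006]
upper_half 0.79 258 256 [ 0.424 -0.04   0.032]
parting_board 0.69 204 257 [0.417 0.118 0.003]
dish_mid 0.87 341 263 [ 0.412 -0.28   0.006]
jar_blue 0.73 195 136 [0.77  0.156 0.052]
scene [[411.9077547279128, 0.0, 250.1297051063124], [0.0, 411.9077547279128, 188.51015417317865], [0.0, 0.0, 1.0]] [[-0.81, -0.443, 0.384, 0.169], [-0.586, 0.617, -0.526, 0.575], [-0.003, -0.651, -0.759, 0.935], [0.0, 0.0, 0.0, 1.0]]
jig 0.77 203 236 [0.64  0.145 0.01 ]
side_stop 0.65 196 230 [0.664 0.145 0.017]
lower_half 0.88 214 222 [0.628 0.109 0.043]
upper_half 0.68 306 232 [ 0.415 -0.011  0.036]
parting_board 0.65 193 206 [0.692 0.116 0.072]
parting_board 0.59 281 277 [0.404 0.123 0.004]
dish_mid 0.75 353 177 [ 0.412 -0.29   0.003]
jar_blue 0.59 158 210 [0.769 0.173 0.057]
jar_blue 0.41 240 160 [ 0.708 -0.113  0.048]
bottle_1 0.68 240 160 [ 0.708 -0.113  0.048]
```

Run:
```python
from h import *
for n in ['top','scene']:
    f=dict(np.load(n+'0.npz')); im=f['frame'][:,:,::-1]
    c=im[110:310,150:400] if n=='top' else im[120:320,120:400]
    cv2.imwrite('pics/%sz.png'%n,cv2.resize(c,None,fx=2.8,fy=2.8,interpolation=cv2.INTER_CUBIC))
```

```text
(no output)
```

View pics/top0.png

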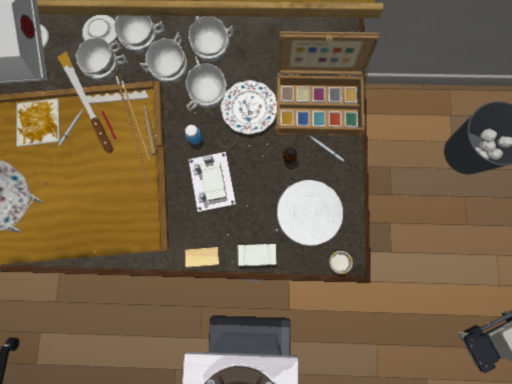

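```bash
sleep 0
```

```text
(no output)
```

View pics/scene0.png

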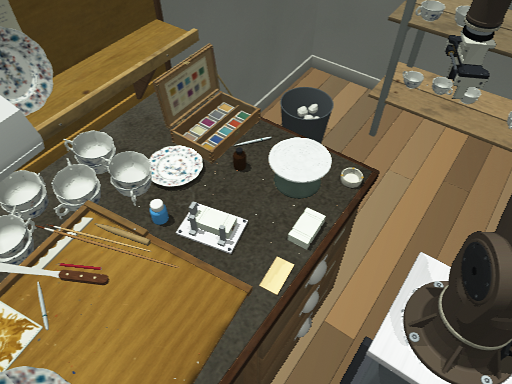

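View zooms.

The top view shows the jig at about (211,182), the board at (202,257), the loose half at (257,255), the dish at (341,262), the jar at (193,134), the bottle at (290,155) and the banding wheel at (310,212). The scene view agrees with this. Next I zoom in.

View pics/topz.png

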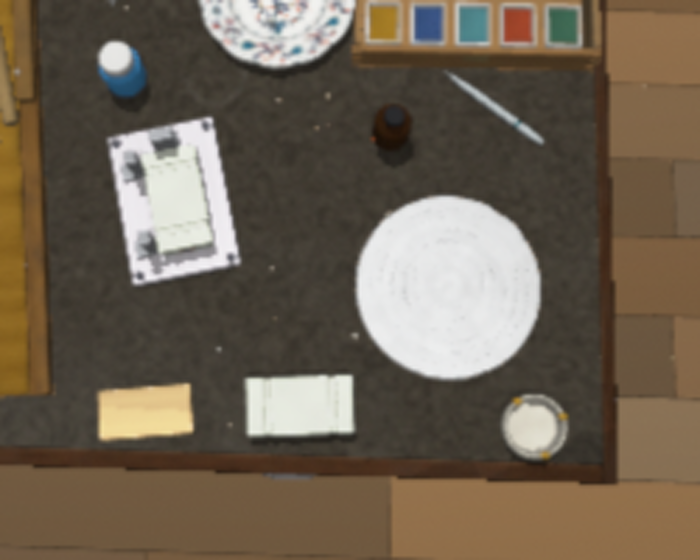

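View pics/scenez.png

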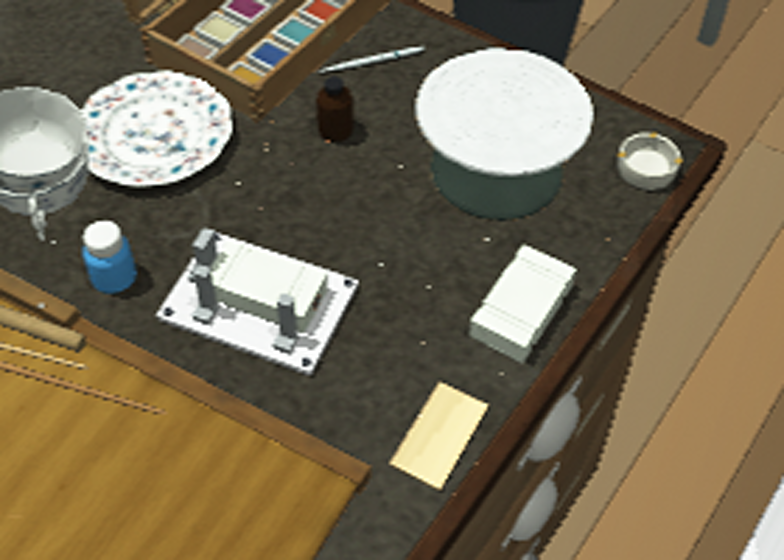

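Run:
```python
from h import *
f=dict(np.load('top0.npz'));P=cloud(f)
def reg(c0,c1,r0,r1,zlo,zhi):
    m=np.zeros(P.shape[:2],bool); m[r0:r1,c0:c1]=1
    m&=(P[...,2]>zlo)&(P[...,2]<zhi); return m
def rect(m,t):
    X=P[m]; r=cv2.minAreaRect((X[:,:2]*1000).astype(np.float32)); print(t,m.sum(),'c',np.round(r[0],1),'sz',np.round(r[1],1),'ang',round(r[2],1),'z',np.median(X[:,2]).round(4))
rect(reg(235,280,240,272,.02,.045),'upper')
rect(reg(183,222,245,270,.0035,.02),'board')
rect(reg(185,240,150,215,.03,.05),'lower')
rect(reg(185,240,150,215,.004,.02),'plate')
m=reg(185,240,150,215,.055,.09)
n,l,s,c=cv2.connectedComponentsWithStats(m.astype(np.uint8))
for i in range(1,n): rect(l==i,'post%d'%i); print(P[l==i].mean(0).round(4))
```

```text
upper 768 c [429.6 -37. ] sz [ 58.1 107.9] ang 3.4 z 0.0298
board 518 c [415.9 126.7] sz [ 66.1 106. ] ang 1.6 z 0.0062
lower 746 c [643.7 105.3] sz [118.9  71.3] ang 13.3 z 0.0399
plate 1205 c [644.6 106.5] sz [197.5 165.5] ang 2.3 z 0.0101
post1 49 c [700.1 113.8] sz [14.1 23.6] ang 12.8 z 0.0709
[0.698  0.1132 0.0691]
post2 27 c [674.1 143.7] sz [13.7 10.7] ang 19.8 z 0.0699
[0.6731 0.1433 0.0683]
post3 28 c [591.6 124.1] sz [14.5 11.7] ang 11.1 z 0.0709
[0.5903 0.1235 0.0697]
```

The zooms show the jig with its end post pointing away from the robot and its side posts to the left. Board and half both lie with their long side roughly along world y. I'll move to a hover for a close wrist view.

```bash
cat >> h.py <<'E'
from scipy.spatial.transform import Rotation as Rn
def Rst(s): return Rn.from_euler('xyz',s['eef_rot'],degrees=True)
def plan(p,yaw,n,s=None):
    """rows to pose p, tool down with yaw, in n rows (ideal tracking); prints"""
    s=s or get_state(); R=Rst(s); Rt=Rn.from_euler('xyz',[180,0,yaw],degrees=True)
    rv=(R.inv()*Rt).as_rotvec(); d=(np.array(p)-s['tcp_pos'])/n
    tr=[]
    for i in range(n):
        Ri=R*Rn.from_rotvec(rv*i/n); tr.append((Ri.inv().apply(d)*100).round(2).tolist())
    print('travel',tr); print('rot each',(rv/n).round(3).tolist())
    return tr
E
python3 - <<'E'
from h import *
f=grab_frame('wrist'); print(f['T_tool_cam'].round(4).tolist(), f['K'].round(1).tolist())
plan([.44,.045,.23],90,10)
E
```

```text
[[0.0001, -0.9686, -0.2485, 0.066], [1.0, 0.0003, -0.0009, 0.0001], [0.001, -0.2485, 0.9686, -0.1582], [0.0, 0.0, 0.0, 1.0]] [[338.8, 0.0, 257.2], [0.0, 338.8, 188.3], [0.0, 0.0, 1.0]]
travel [[4.14, -4.69, -0.03], [4.63, -4.2, -0.03], [5.07, -3.66, -0.03], [5.44, -3.08, -0.03], [5.75, -2.46, -0.03], [5.99, -1.81, -0.03], [6.15, -1.14, -0.03], [6.24, -0.45, -0.03], [6.25, 0.24, -0.03], [6.18, 0.93, -0.03]]
rot each [0.0, 0.0, -0.111]
```

{"method": "carry_out", "body": {
  "claw": [100, 100, 100, 100, 100, 100, 100, 100, 100, 100],
  "travel": [
    [4.1, -4.7, 0],
    [4.6, -4.2, 0],
    [5.0, -3.7, 0],
    [5.4, -3.1, 0],
    [5.7, -2.5, 0],
    [6.0, -1.8, 0],
    [6.1, -1.1, 0],
    [6.2, -0.5, 0],
    [6.2, 0.2, 0],
    [6.2, 0.9, 0]
  ],
  "delta_rot": [
    [0, 0, -0.11],
    [0, 0, -0.11],
    [0, 0, -0.11],
    [0, 0, -0.11],
    [0, 0, -0.11],
    [0, 0, -0.11],
    [0, 0, -0.11],
    [0, 0, -0.11],
    [0, 0, -0.11],
    [0, 0, -0.11]
  ]
}}

```text
t: 2.3
tcp_pos: [0.432, 0.0449, 0.2268]
eef_rot: [179.6, 0.4, 91.0]
contact_force: [1.3, -1.0, -0.1]
width: 0.0918
```

Run:
```python
from h import *
s=get_state(); f=grab_frame('wrist'); save(f,'w1.png')
T=np.eye(4);T[:3,:3]=Rst(s).as_matrix();T[:3,3]=s['tcp_pos'];T=T@f['T_tool_cam']
np.savez('w1.npz',T=T,**{k:f[k] for k in ['frame','range_z','K']})
print(s['tcp_pos'],s['eef_rot'],s['q'].round(1))
for q in ['upper_half','parting_board']:
    for d in spot_in(q,f)[:2]: print(q,d)
```

```text
[0.43195985 0.04490907 0.22678539] [179.58564588   0.37960841  91.02500274] [ 15.4   9.7 -32.4 113.3   6.7  58.3 -19.1]
upper_half {'at': [250.6, 214.8], 'score': 0.78}
parting_board {'at': [246.7, 87.8], 'score': 0.79}
```

View pics/w1.png

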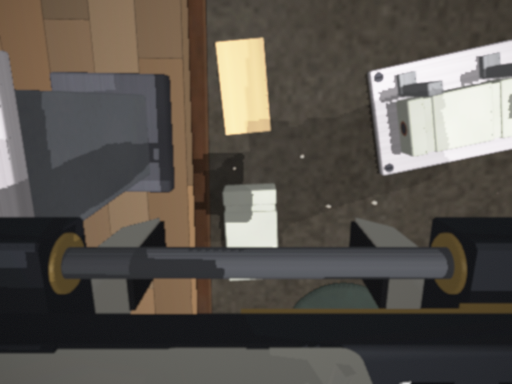

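The wrist view shows the board whole at (245,86), the loose half partly hidden at (250,215), and part of the jig at (450,105).

```bash
cat >> h.py <<'E'
def onplane(uv,K,T,z):
    uv=np.atleast_2d(uv).astype(float)
    r=np.c_[(uv[:,0]-K[0,2])/K[0,0],(uv[:,1]-K[1,2])/K[1,1],np.ones(len(uv))]@T[:3,:3].T
    k=(z-T[2,3])/r[:,2]; return T[:3,3]+r*k[:,None]
def wshot(name):
    s=get_state(); f=grab_frame('wrist'); save(f,name+'.png')
    T=np.eye(4);T[:3,:3]=Rst(s).as_matrix();T[:3,3]=s['tcp_pos'];T=T@f['T_tool_cam']
    np.savez(name+'.npz',T=T,**{k:f[k] for k in ['frame','range_z','K']}); return s,f,T
E
python3 - <<'E'
from h import *
for nm,box in [('w1',(205,285,25,145)),('top0',(180,226,240,272))]:
    f=dict(np.load(nm+'.npz')); T=f.get('T',f.get('cam_to_world'))
    h=cv2.cvtColor(f['frame'],cv2.COLOR_RGB2HSV); c0,c1,r0,r1=box
    m=np.zeros(h.shape[:2],np.uint8); m[r0:r1,c0:c1]=((h[...,1]>50)&(h[...,2]>150)&(h[...,0]<35))[r0:r1,c0:c1]
    n,l,st,_=cv2.connectedComponentsWithStats(m); i=1+st[1:,4].argmax(); m=(l==i).astype(np.uint8)
    cnt=max(cv2.findContours(m,0,1)[0],key=len)[:,0]
    W=onplane(np.argwhere(m)[:,::-1],f['K'],T,.006)*1000
    r=cv2.minAreaRect(W[:,:2].astype(np.float32)); print(nm,r,W.mean(0), m.sum())
    C=np.cov(W[:,:2].T); w,v=np.linalg.eigh(C); print('pca ang',np.degrees(np.arctan2(v[1,1],v[0,1])),np.sqrt(12*w))
    P=cloud(f,T); print('z',np.median(P[m>0][:,2]), 'depth-based mean',P[m>0].mean(0))
# upper half in w1
f=dict(np.load('w1.npz'));T=f['T'];P=cloud(f,T)
m=np.zeros(P.shape[:2],bool); m[175:248,200:300]=1; m&=(P[...,2]>.022)&(P[...,2]<.035)
r=cv2.minAreaRect((P[m][:,:2]*1000).astype(np.float32));print('upper',r,np.median(P[m][:,2]))
# table height
print('bench z',np.median(P[140:180,290:350,2]))
# plate/jig
m=np.zeros(P.shape[:2],bool); m[30:180,360:]=1
for lo,hi,t in [(.03,.05,'lower'),(.06,.09,'post')]:
    q=m&(P[...,2]>lo)&(P[...,2]<hi)
    n,l,st,_=cv2.connectedComponentsWithStats(q.astype(np.uint8))
    for i in range(1,n):
        if st[i,4]>40: X=P[l==i]; print(t,st[i,4],cv2.minAreaRect((X[:,:2]*1000).astype(np.float32)),np.median(X[:,2]))
E
```

```text
w1 ((416.7358093261719, 123.93970489501953), (50.82026290893555, 97.19808197021484), 6.342906951904297) [416.53288383 125.72990069   6.        ] 4464
pca ang 95.95301051491367 [50.66445158 96.52583923]
z 0.006281100133147172 depth-based mean [0.41661272 0.12563405 0.00801035]
top0 ((417.71563720703125, 125.04627990722656), (51.05498504638672, 97.14909362792969), 6.144805908203125) [417.6370849  125.14252755   6.        ] 593
pca ang 96.28499359266154 [50.98594267 97.38979578]
z 0.005855682172265508 depth-based mean [0.41763934 0.12445524 0.00960619]
upper ((426.56298828125, -16.86292266845703), (57.89485549926758, 67.84561157226562), 3.588491201400757) 0.02995478896111614
bench z 0.00024877134850903593
lower 6335 ((634.8790283203125, 104.0310287475586), (105.24834442138672, 72.45783996582031), 13.12293529510498) 0.03995915946124978
lower 118 ((584.0482177734375, 125.68731689453125), (14.306427001953125, 7.031840801239014), 65.51001739501953) 0.041120796450941854
post 301 ((589.113037109375, 124.40945434570312), (14.50594711303711, 11.944921493530273), 12.68228816986084) 0.07165282126866235
```

Run:
```python
from h import *
plan([.417,.125,.03],96,7)
```

```text
travel [[1.14, -0.21, 2.8], [1.14, -0.19, 2.8], [1.14, -0.18, 2.8], [1.14, -0.16, 2.81], [1.14, -0.14, 2.81], [1.14, -0.13, 2.81], [1.14, -0.11, 2.81]]
rot each [0.001, 0.001, -0.012]
```

{"method": "carry_out", "body": {
  "claw": [80, 80, 80, 80, 80, 80, 80, 80, 80, 80],
  "travel": [
    [1.15, -0.2, 2.8],
    [1.15, -0.2, 2.8],
    [1.15, -0.2, 2.8],
    [1.15, -0.15, 2.8],
    [1.15, -0.15, 2.8],
    [1.15, -0.15, 2.8],
    [1.15, -0.1, 2.8],
    [0, 0, 0],
    [0, 0, 0],
    [0, 0, 0]
  ],
  "delta_rot": [
    [0, 0, -0.012],
    [0, 0, -0.012],
    [0, 0, -0.012],
    [0, 0, -0.012],
    [0, 0, -0.012],
    [0, 0, -0.012],
    [0, 0, -0.012],
    [0, 0, 0],
    [0, 0, 0],
    [0, 0, 0]
  ]
}}

```text
t: 3.7
tcp_pos: [0.4211, 0.1148, 0.0267]
eef_rot: [179.4, 0.8, 95.0]
contact_force: [0.8, 0.6, 0.1]
width: 0.0734
```

Run:
```python
from h import *
s=get_state(); print(s['tcp_pos'],s['eef_rot'],s['width'],s['contact_force'])
plan([.417,.125,.0025],96,4)
```

```text
[0.42113212 0.11484873 0.02674217] [179.3969738    0.75084126  94.97051486] 0.07342562343425023 [0.79151923 0.64690885 0.06962113]
travel [[0.27, -0.09, 0.6], [0.27, -0.08, 0.6], [0.27, -0.08, 0.6], [0.26, -0.08, 0.6]]
rot each [0.003, 0.003, -0.004]
```

{"method": "carry_out", "body": {
  "claw": [80, 80, 80, 80, 80, 80, 40, 40, 40, 40],
  "travel": [
    [0.3, -0.1, 0.5],
    [0.3, -0.1, 0.5],
    [0.3, -0.1, 0.5],
    [0.25, -0.1, 0.5],
    [0, 0, 0.3],
    [0, 0, 0.1],
    [0, 0, 0],
    [0, 0, 0],
    [0, 0, 0],
    [0, 0, 0]
  ],
  "delta_rot": [
    [0.003, 0.003, -0.004],
    [0.003, 0.003, -0.004],
    [0.003, 0.003, -0.004],
    [0.003, 0.003, -0.004],
    [0, 0, 0],
    [0, 0, 0],
    [0, 0, 0],
    [0, 0, 0],
    [0, 0, 0],
    [0, 0, 0]
  ],
  "newtons": 12
}}

```text
t: 4.95
tcp_pos: [0.4171, 0.126, 0.0023]
eef_rot: [180.0, 0.0, 95.9]
contact_force: [0.5, -0.1, -0.1]
width: 0.0499
```

Run:
```python
from h import *
s=get_state(); print(s['tcp_pos'],s['eef_rot'],s['width'],s['contact_force'])
wshot('w2')
```

```text
[0.41707822 0.12596158 0.00233958] [1.79988551e+02 1.73733292e-02 9.58540352e+01] 0.049873549770468796 [ 0.47755095 -0.08569365 -0.1147222 ]
```

View pics/w2.png

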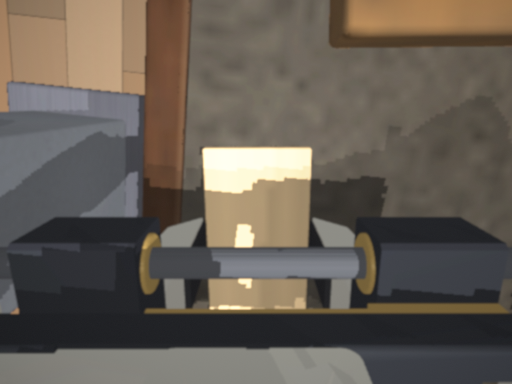

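The board sits between the fingers, with its far edge at row 149, columns 203 to 311. The width reads 49.9 mm.

```bash
python3 - <<'E'
from h import *
f=dict(np.load('w2.npz')); s=get_state()
W=onplane([[203,149],[257,149],[311,149]],f['K'],f['T'],.006)
print(Rst(s).inv().apply(W-s['tcp_pos']).round(4))
# jig fit with top view + w1: corner detection of the posts/plate/lower in top cam
f=dict(np.load('top0.npz'));P=cloud(f)
from scipy.optimize import least_squares
m=np.zeros(P.shape[:2],bool); m[150:215,185:240]=1
def pts(lo,hi): 
    q=m&(P[...,2]>lo)&(P[...,2]<hi); return P[q][:,:2]*1000
L=pts(.034,.046)
g=f['frame'].astype(int).sum(2); bright=(g>480)&m
# dense plane-z render matching: classify height map
def hm(j):
    x,y,a=j; c,sn=np.cos(a),np.sin(a)
    d=P[...,:2]*1000-[x,y]; return d[...,0]*c+d[...,1]*sn, -d[...,0]*sn+d[...,1]*c
Q=m&(P[...,2]>.06)
pl=m&(P[...,2]>.0085)&(P[...,2]<.013)
def cost(j):
    X,Y=hm(j)
    bx=lambda x0,x1,y0,y1: np.maximum(np.maximum(x0-X,X-x1),np.maximum(y0-Y,Y-y1)).clip(0)
    dp=np.minimum(np.minimum(bx(-50,-36,29,41),bx(36,50,29,41)),bx(54,66,-12,12))
    return (dp[Q]**2).sum()+(bx(-78,87,-53,62)[pl]**2).sum()*.3
from scipy.optimize import minimize
for a0 in (12,13,14):
    r=minimize(cost,[641,100,np.radians(a0)],method='Nelder-Mead',options=dict(maxiter=2000,xatol=.01,fatol=.01)); print(r.x[:2],np.degrees(r.x[2]),r.fun,Q.sum(),pl.sum())
E
python3 - <<'E'
import sys; sys.path.insert(0,'.')
from h import *
# wrist shot w1 of jig: lower half top polygon
f=dict(np.load('w1.npz'))
cv2.imwrite('pics/w1z.png',cv2.resize(f['frame'][20:200,340:512,::-1],None,fx=3.3,fy=3.3,interpolation=cv2.INTER_CUBIC))
E
```

```text
[[ 0.0453 -0.0253 -0.0037]
 [ 0.0453 -0.0006 -0.0037]
 [ 0.0453  0.0241 -0.0037]]
[609.55852089  82.64393719] 1.4290764437178691 626334.3724304902 114 742
[609.55020588  82.63545292] 1.429117333695196 626334.3554122441 114 742
[609.55833636  82.64388265] 1.429099107180834 626334.3712609559 114 742
```

Run:
```python
from h import *
s=get_state(); s=dict(s); s['tcp_pos']=s['tcp_pos']+[0,0,.10]
plan([.575,.085,.20],13,8,s)
```

```text
travel [[-0.71, 1.91, -1.22], [-0.36, 2.01, -1.22], [0.01, 2.04, -1.22], [0.38, 2.0, -1.22], [0.73, 1.9, -1.22], [1.06, 1.74, -1.22], [1.36, 1.52, -1.22], [1.61, 1.25, -1.22]]
rot each [0.0, 0.0, 0.181]
```

View pics/w1z.png

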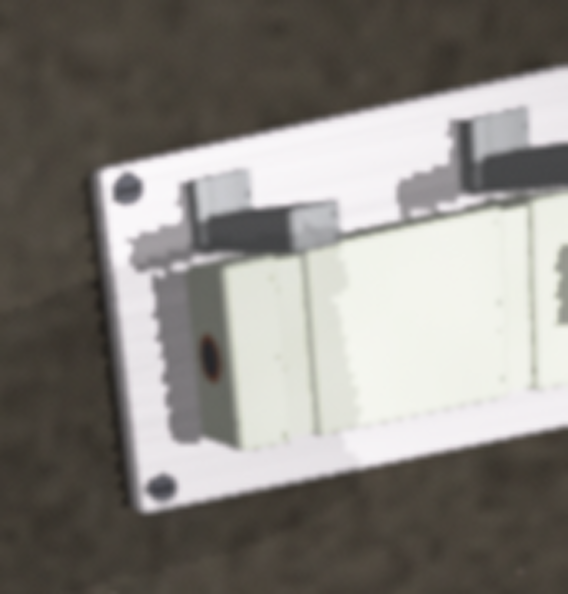

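The zoom shows the near half of the jig with two side posts and the lower half close to them. Lifting the board and turning it towards the jig.

{"method": "carry_out", "body": {
  "claw": [40, 40, 40, 40, 40, 40, 40, 40, 40, 40],
  "travel": [
    [0, 0, -5],
    [0, 0, -5],
    [-0.7, 2.0, -1.2],
    [-0.4, 2.1, -1.2],
    [0, 2.1, -1.2],
    [0.4, 2.1, -1.2],
    [0.7, 2.0, -1.2],
    [1.1, 1.8, -1.2],
    [1.4, 1.6, -1.2],
    [1.6, 1.3, -1.2]
  ],
  "delta_rot": [
    [0, 0, 0],
    [0, 0, 0],
    [0, 0, 0.181],
    [0, 0, 0.181],
    [0, 0, 0.181],
    [0, 0, 0.181],
    [0, 0, 0.181],
    [0, 0, 0.181],
    [0, 0, 0.181],
    [0, 0, 0.181]
  ]
}}

```text
t: 6.25
tcp_pos: [0.5811, 0.0777, 0.2033]
eef_rot: [180.0, 0.3, 10.4]
contact_force: [1.2, -0.1, -0.4]
width: 0.0497
```

Run:
```python
from h import *
s,f,T=wshot('w3'); print(s['tcp_pos'],s['eef_rot'],s['width'],s['contact_force'],s['q'].round(1))
for i in range(0): pass
f=grab_frame('top'); np.savez('top3.npz',**{k:f[k] for k in ['frame','range_z','K','cam_to_world']})
cv2.imwrite('pics/top3.png',cv2.resize(f['frame'][110:310,130:400,::-1],None,fx=2.8,fy=2.8))
```

```text
[0.58113525 0.07768615 0.20330331] [179.99677875   0.25775911  10.41034286] 0.04965085466623207 [ 1.24726105 -0.09223283 -0.3950367 ] [ -4.1  23.4 -12.1  96.4   5.5  61.  -97.5]
```

View pics/w3.png

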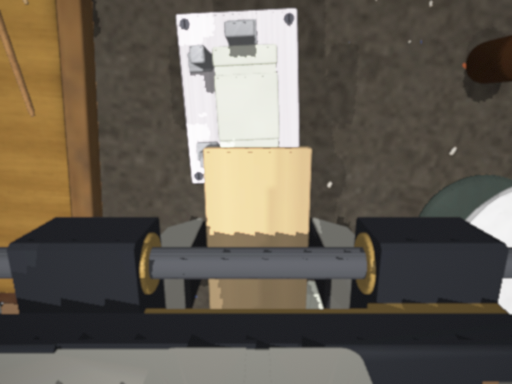

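View pics/top3.png

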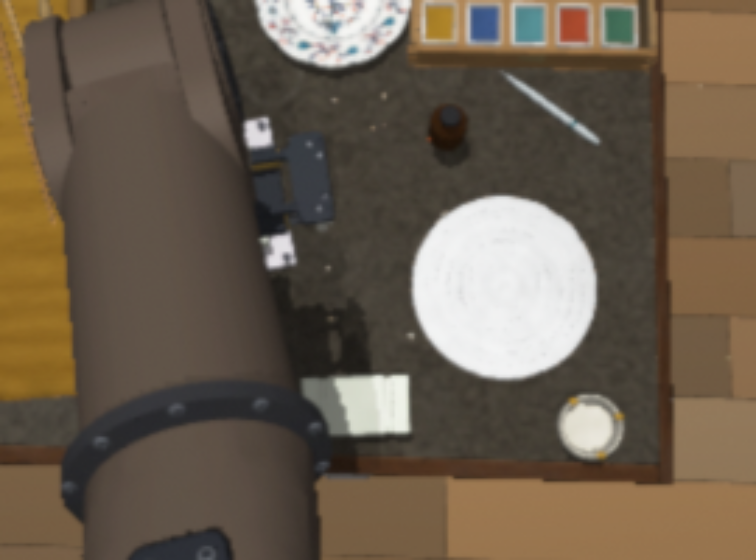

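The wrist view shows the jig whole with the end post at (240,30), side posts at (198,60) and (205,150), and the lower half at (247,95). The board's far edge is at row 148. Fitting the jig.

```bash
cat >> h.py <<'E'
from scipy.optimize import minimize
def jloc(j,XY):
    c,s=np.cos(j[2]),np.sin(j[2]); d=XY-np.array(j[:2]); return d[...,0]*c+d[...,1]*s,-d[...,0]*s+d[...,1]*c
def edges(P,name,mask=None):pass
E
python3 - <<'E'
from h import *
f=dict(np.load('w3.npz'));T=f['T'];P=cloud(f,T)
m=np.zeros(P.shape[:2],bool); m[0:190,170:310]=1
def rect(q,t):
    X=P[q]; r=cv2.minAreaRect((X[:,:2]*1000).astype(np.float32)); print(t,q.sum(),np.round(r[0],1),np.round(r[1],1),round(r[2],1),'z',np.median(X[:,2]).round(4))
for lo,hi,t in [(.06,.09,'post'),(.034,.05,'lower'),(.008,.014,'plate')]:
    q=m&(P[...,2]>lo)&(P[...,2]<hi)
    n,l,st,_=cv2.connectedComponentsWithStats(q.astype(np.uint8))
    for i in range(1,n):
        if st[i,4]>60: rect(l==i,t); print(st[i])
# plate outline by brightness: corners projected at z=.010
g=f['frame'].astype(int); br=((g.min(2)>185)&m)
cv2.imwrite('pics/w3z.png',cv2.resize(f['frame'][0:200,160:330,::-1],None,fx=3,fy=3,interpolation=cv2.INTER_CUBIC))
E
```

```text
post 569 [697.5 113.6] [12.3 23.9] 13.2 z 0.0721
[224  20  31  20 569]
post 324 [672.8 143.8] [13.9 12.3] 12.2 z 0.072
[189  45  18  20 324]
post 67 [588.9 128.4] [13.2  3.8] 9.3 z 0.0721
[199 151   5  17  67]
lower 81 [691.7 112.3] [ 0.8 22.5] 12.9 z 0.0427
[228  40  27   5  81]
lower 6318 [646.1  99.3] [91.7 58.1] 13.2 z 0.0401
[ 212   44   68  103 6318]
lower 62 [671.  139.6] [ 7.7 16.5] 63.6 z 0.0423
[197  50  15  18  62]
plate 8057 [642.8 105.5] [164.1 115. ] 13.2 z 0.0103
[ 176    9  124  174 8057]
```

View pics/w3z.png

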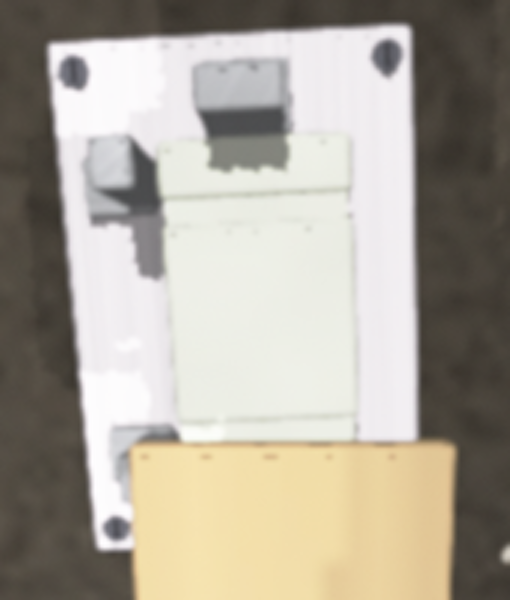

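Run:
```python
from h import *
plan([.6406,.0985,.095],13.2,7)
```

```text
travel [[0.87, -0.15, 1.56], [0.87, -0.15, 1.56], [0.87, -0.14, 1.56], [0.87, -0.13, 1.56], [0.87, -0.13, 1.56], [0.87, -0.12, 1.56], [0.87, -0.12, 1.56]]
rot each [0.0, 0.0, -0.007]
```

{"method": "carry_out", "body": {
  "claw": [40, 40, 40, 40, 40, 40, 40, 40, 40, 40],
  "travel": [
    [0.9, -0.15, 1.5],
    [0.9, -0.15, 1.5],
    [0.9, -0.15, 1.5],
    [0.9, -0.15, 1.5],
    [0.9, -0.15, 1.5],
    [0.9, -0.1, 1.5],
    [0.8, -0.1, 1.5],
    [0, 0, 0],
    [0, 0, 0],
    [0, 0, 0]
  ],
  "delta_rot": [
    [0, -0.001, -0.007],
    [0, -0.001, -0.007],
    [0, -0.001, -0.007],
    [0, -0.001, -0.007],
    [0, -0.001, -0.007],
    [0, 0, -0.007],
    [0, 0, -0.007],
    [0, 0, 0],
    [0, 0, 0],
    [0, 0, 0]
  ]
}}

```text
t: 7.6
tcp_pos: [0.6412, 0.102, 0.0878]
eef_rot: [-179.9, 0.7, 14.1]
contact_force: [0.2, 0.1, -0.2]
width: 0.0497
```

Run:
```python
from h import *
s=get_state(); print(s['tcp_pos'],s['eef_rot'],s['width'],s['contact_force'])
plan([.6406,.0985,.044],13.2,6)
wshot('w4')
```

```text
[0.64120721 0.10198485 0.08777425] [-179.94221782    0.72514455   14.07022318] 0.0497480219130846 [ 0.22044852  0.10049838 -0.21778273]
travel [[-0.01, 0.05, 0.73], [-0.02, 0.05, 0.73], [-0.02, 0.05, 0.73], [-0.02, 0.05, 0.73], [-0.02, 0.05, 0.73], [-0.02, 0.05, 0.73]]
rot each [-0.0, 0.002, 0.003]
```

View pics/w4.png

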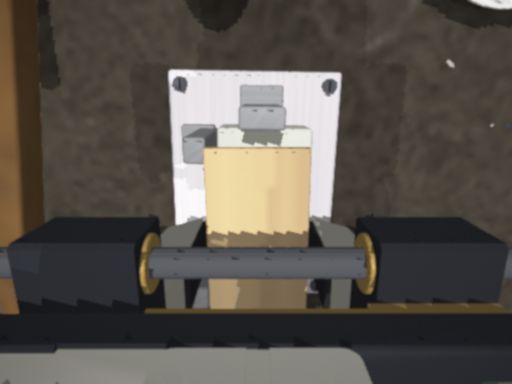

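The wrist view shows the board above the lower half, with its far edge at row 148. The end post is at (262,105) and the right side post at (198,140). Checking the fit from this closer shot.

Run:
```python
from h import *
f=dict(np.load('w4.npz'));T=f['T'];P=cloud(f,T)
m=np.zeros(P.shape[:2],bool); m[60:220,160:345]=1
def rect(q,t):
    X=P[q]; r=cv2.minAreaRect((X[:,:2]*1000).astype(np.float32)); print(t,q.sum(),np.round(r[0],1),np.round(r[1],1),round(r[2],1),'z',np.median(X[:,2]).round(4), 'jig',np.round(jloc((639.1,100.,np.radians(13.2)),np.array(r[0])),1))
for lo,hi,t in [(.067,.08,'post'),(.036,.045,'lower'),(.084,.1,'board'),(.008,.014,'plate')]:
    q=m&(P[...,2]>lo)&(P[...,2]<hi)
    n,l,st,_=cv2.connectedComponentsWithStats(q.astype(np.uint8))
    for i in range(1,n):
        if st[i,4]>80: rect(l==i,t)
```

```text
post 1146 [697.7 113.4] [12.  23.8] 14.0 z 0.0721 jig [60.1 -0.3]
post 599 [673.4 143.9] [13.7 12.4] 15.0 z 0.0722 jig [43.4 34.9]
lower 1698 [685.3 108.5] [11.8 58. ] 12.8 z 0.0402 jig [46.9 -2.3]
board 7708 [668.5 108.6] [35.  50.2] 14.3 z 0.0912 jig [30.6  1.7]
plate 11590 [671.9 112.3] [104.6 115. ] 13.2 z 0.0103 jig [34.8  4.4]
```

{"method": "carry_out", "body": {
  "claw": [40, 40, 40, 40, 40, 40, 40, 40, 40, 40],
  "travel": [
    [-0.05, 0.15, 0.3],
    [-0.05, 0.15, 0.3],
    [0, 0.1, 0.3],
    [0, 0, 0.7],
    [0, 0, 0.7],
    [0, 0, 0.7],
    [0, 0, 0.5],
    [0, 0, 0.2],
    [0, 0, 0],
    [0, 0, 0]
  ],
  "delta_rot": [
    [0, 0.004, 0.005],
    [0, 0.004, 0.005],
    [0, 0.004, 0.005],
    [0, 0, 0],
    [0, 0, 0],
    [0, 0, 0],
    [0, 0, 0],
    [0, 0, 0],
    [0, 0, 0],
    [0, 0, 0]
  ]
}}

```text
t: 8.9
tcp_pos: [0.6413, 0.0974, 0.0489]
eef_rot: [-180.0, -0.1, 13.1]
contact_force: [-0.2, -0.1, 0.3]
width: 0.0499
```

Run:
```python
from h import *
s=get_state(); print(s['tcp_pos'],s['eef_rot'],s['width'],s['contact_force'])
plan([.6406,.0985,.0427],13.2,4)
```

```text
[0.64128214 0.0974333  0.04890315] [-1.79957841e+02 -7.01206458e-02  1.31353631e+01] 0.049883619756800446 [-0.17844569 -0.13102425  0.30050409]
travel [[-0.01, -0.03, 0.16], [-0.01, -0.03, 0.16], [-0.01, -0.03, 0.16], [-0.01, -0.03, 0.16]]
rot each [-0.0, -0.0, -0.0]
```

{"method": "carry_out", "body": {
  "claw": [40, 40, 40, 40, 40, 40, 40, 40, 40, 40],
  "travel": [
    [-0.02, -0.04, 0.15],
    [-0.02, -0.04, 0.15],
    [-0.02, -0.04, 0.15],
    [0, 0, 0.1],
    [0, 0, 0.05],
    [0, 0, 0],
    [0, 0, 0],
    [0, 0, 0],
    [0, 0, 0],
    [0, 0, 0]
  ],
  "delta_rot": [
    [0, 0, 0],
    [0, 0, 0],
    [0, 0, 0],
    [0, 0, 0],
    [0, 0, 0],
    [0, 0, 0],
    [0, 0, 0],
    [0, 0, 0],
    [0, 0, 0],
    [0, 0, 0]
  ]
}}

```text
t: 10.15
tcp_pos: [0.6407, 0.0986, 0.0431]
eef_rot: [-180.0, -0.1, 13.1]
contact_force: [0.1, 0.5, -0.3]
width: 0.0499
```

Run:
```python
from h import *
s=get_state(); print(s['tcp_pos'],s['eef_rot'],s['width'],s['contact_force'])
```

```text
[0.64074418 0.0985963  0.04307152] [-1.79960424e+02 -1.26417834e-01  1.31287653e+01] 0.0498533513750324 [ 0.11758292  0.49474577 -0.30360073]
```

{"method": "carry_out", "body": {
  "claw": [40, 40, 40, 75, 75, 75, 75, 75, 75, 75],
  "travel": [
    [0, 0, 0.05],
    [0, 0, 0.03],
    [0, 0, 0],
    [0, 0, 0],
    [0, 0, 0],
    [0, 0, 0],
    [0, 0, -0.3],
    [0, 0, -2],
    [0, 0, -4],
    [0, 0, -4]
  ],
  "delta_rot": [
    [0, 0, 0],
    [0, 0, 0],
    [0, 0, 0],
    [0, 0, 0],
    [0, 0, 0],
    [0, 0, 0],
    [0, 0, 0],
    [0, 0, 0],
    [0, 0, 0],
    [0, 0, 0]
  ]
}}

```text
t: 11.4
tcp_pos: [0.6389, 0.0982, 0.1479]
eef_rot: [-179.9, 0.1, 13.2]
contact_force: [0.8, 0.2, -0.0]
width: 0.069
```

Run:
```python
from h import *
s,f,T=wshot('w5'); print(s['tcp_pos'],s['eef_rot'],s['width'],s['contact_force'])
f=grab_frame('scene'); np.savez('scene5.npz',**{k:f[k] for k in ['frame','range_z','K','cam_to_world']})
cv2.imwrite('pics/scene5.png',cv2.resize(f['frame'][130:300,130:400,::-1],None,fx=2.8,fy=2.8))
```

```text
[0.63893345 0.09820822 0.14794166] [-1.79943757e+02  1.40352030e-01  1.31502839e+01] 0.06895685416513843 [ 0.78462912  0.2399375  -0.00558423]
```

View pics/w5.png

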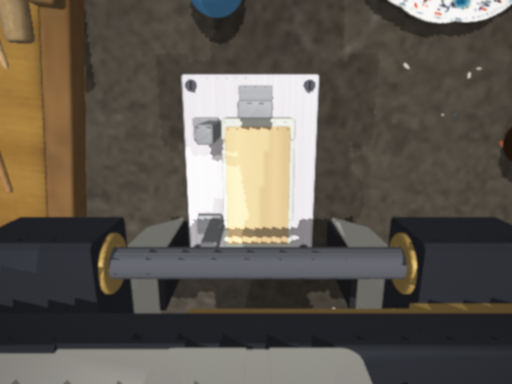

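View pics/scene5.png

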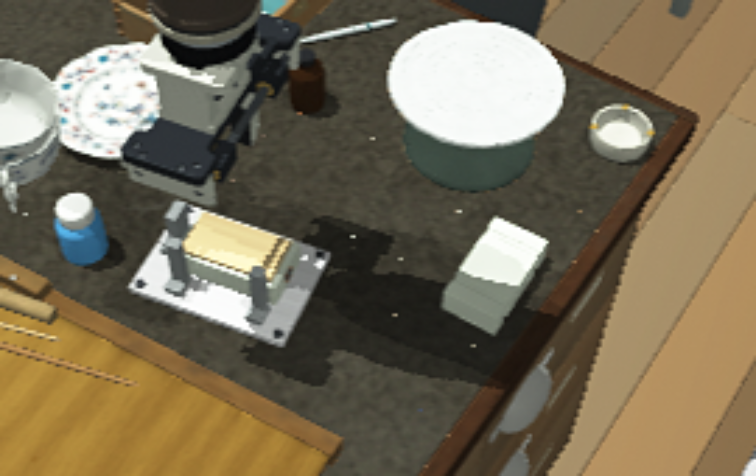

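The wrist view shows the board lying evenly on the lower half, at columns 225–291 and rows 125–243 with a pale rim all round, and the scene view agrees. 

Next is the loose half. The banding wheel is close to it, so I check the gripper body's clearance there.

Run:
```python
from h import *
f=dict(np.load('top0.npz'));P=cloud(f)
q=(P[...,0]>.31)&(P[...,0]<.37)&(abs(P[...,1]+.02)<.08)&(f['range_z']>0); print('front z max',P[q][:,2].max(), np.median(P[q][:,2]))
q=(P[...,2]>.085)&(P[...,2]<.11)&(abs(P[...,0]-.544)<.15)&(abs(P[...,1]+.18)<.15)
print(cv2.minEnclosingCircle((P[q][:,:2]*1000).astype(np.float32)))
q=(P[...,2]>.02)&(P[...,0]>.32)&(P[...,0]<.54)&(P[...,1]>-.07)&(P[...,1]<.03)
print(P[q].min(0),P[q].max(0))
f=dict(np.load('w5.npz'));P=cloud(f,f['T']);m=np.zeros(P.shape[:2],bool); m[100:240,215:300]=1
h=cv2.cvtColor(f['frame'],cv2.COLOR_RGB2HSV)
q=m&(h[...,1]>60)&(h[...,0]<35)&(P[...,2]>.043)&(P[...,2]<.05)
r=cv2.minAreaRect((P[q][:,:2]*1000).astype(np.float32));print('board',r,jloc((639.1,100.,np.radians(13.2)),np.array(r[0])))
plan([.4269,-.0219,.12],93.5,9)
```

```text
front z max 0.007203020222396939 -0.002981183609889193
((546.2200317382812, -179.77297973632812), 90.03595733642578)
[ 0.39672027 -0.06929599  0.02317105] [0.45870525 0.01767273 1.15695412]
board ((640.1175537109375, 98.55067443847656), (91.66336059570312, 49.13856506347656), 13.551070213317871) (np.float64(0.6597140724615305), np.float64(-1.6433920653709149))
travel [[-2.64, 0.77, 0.34], [-2.72, 0.35, 0.34], [-2.74, -0.08, 0.34], [-2.7, -0.5, 0.34], [-2.59, -0.92, 0.35], [-2.41, -1.31, 0.35], [-2.18, -1.66, 0.35], [-1.9, -1.98, 0.35], [-1.56, -2.25, 0.35]]
rot each [0.0, -0.001, -0.156]
```

{"method": "carry_out", "body": {
  "claw": [100, 100, 100, 100, 100, 100, 100, 100, 100, 100],
  "travel": [
    [-2.7, 0.8, 0.2],
    [-2.8, 0.4, 0.2],
    [-2.8, -0.1, 0.3],
    [-2.8, -0.5, 0.3],
    [-2.7, -0.9, 0.3],
    [-2.5, -1.3, 0.3],
    [-2.3, -1.7, 0.3],
    [-2.0, -2.0, 0.3],
    [-1.6, -2.3, 0.3],
    [0, 0, 0]
  ],
  "delta_rot": [
    [0, 0, -0.156],
    [0, 0, -0.156],
    [0, 0, -0.156],
    [0, 0, -0.156],
    [0, 0, -0.156],
    [0, 0, -0.156],
    [0, 0, -0.156],
    [0, 0, -0.156],
    [0, 0, -0.156],
    [0, 0, 0]
  ]
}}

```text
t: 12.75
tcp_pos: [0.4203, -0.0363, 0.133]
eef_rot: [178.9, 0.2, 96.2]
contact_force: [0.5, 0.4, 0.7]
width: 0.0917
```

Run:
```python
from h import *
s,f,T=wshot('w6'); print(s['tcp_pos'],s['eef_rot'],s['width'],s['contact_force'],s['q'].round(1))
P=cloud(f,T); m=np.zeros(P.shape[:2],bool); m[60:384,150:380]=1; m&=(P[...,2]>.024)&(P[...,2]<.035)
n,l,st,_=cv2.connectedComponentsWithStats(m.astype(np.uint8))
for i in range(1,n):
    if st[i,4]>200: X=P[l==i]; print(st[i],cv2.minAreaRect((X[:,:2]*1000).astype(np.float32)),np.median(X[:,2]))
plan([.4269,-.0219,.05],93.5,5)
```

```text
[ 0.42029405 -0.03630899  0.13301335] [178.92398392   0.21018955  96.23911674] 0.09173959771846514 [0.47966845 0.41092469 0.69875456] [ 26.5  15.9 -34.1 122.5  13.1  43.9  -9.8]
[ 227  119   79  128 9073] ((427.58575439453125, -35.612789154052734), (58.112728118896484, 104.41693115234375), 3.4885928630828857) 0.029984364759216786
travel [[0.27, 0.1, 1.67], [0.27, 0.1, 1.67], [0.27, 0.1, 1.67], [0.27, 0.11, 1.67], [0.27, 0.11, 1.67]]
rot each [0.004, 0.001, 0.009]
```

View pics/w6.png

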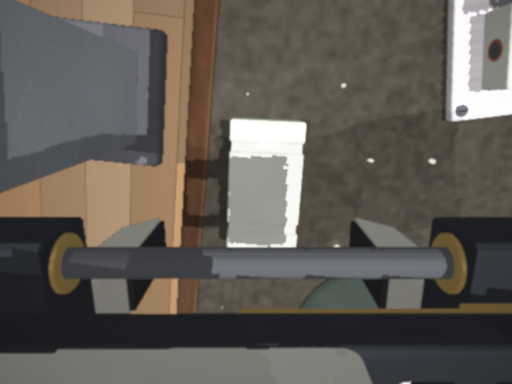

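The loose half shows at columns 229–305, rows 120–248, centred near (0.428, -0.037) with its long axis at 93.5 degrees. I correct sideways while coming down to z = 0.05, still above the wheel's top.

{"method": "carry_out", "body": {
  "claw": [100, 100, 100, 100, 100, 100, 100, 100, 100, 100],
  "travel": [
    [0.4, 0.2, 1.0],
    [0.4, 0.1, 1.0],
    [0.3, 0.1, 1.3],
    [0.25, 0.1, 1.3],
    [0.1, 0.1, 1.3],
    [0.1, 0, 1.3],
    [0, 0, 1.0],
    [0, 0, 0],
    [0, 0, 0],
    [0, 0, 0]
  ],
  "delta_rot": [
    [0.004, 0.001, 0.01],
    [0.004, 0.001, 0.01],
    [0.004, 0.001, 0.01],
    [0.004, 0.001, 0.01],
    [0.003, 0, 0.006],
    [0, 0, 0],
    [0, 0, 0],
    [0, 0, 0],
    [0, 0, 0],
    [0, 0, 0]
  ]
}}

```text
t: 14.05
tcp_pos: [0.4341, -0.0138, 0.0477]
eef_rot: [179.6, -0.2, 93.1]
contact_force: [-0.1, 0.1, -0.2]
width: 0.0913
```

Run:
```python
from h import *
s=get_state(); print(s['tcp_pos'],s['eef_rot'],s['width'],s['contact_force'],s['q'].round(1))
plan([.4268,-.0222,.006],93.5,5)
```

```text
[ 0.43410937 -0.01382013  0.04772459] [ 1.79620699e+02 -1.79185100e-01  9.30852374e+01] 0.09131761391276651 [-0.05047177  0.14343718 -0.22998548] [ 17.5  25.3 -28.6 125.4  21.5  33.5 -23.7]
travel [[-0.16, -0.16, 0.83], [-0.16, -0.16, 0.83], [-0.16, -0.16, 0.83], [-0.16, -0.16, 0.83], [-0.16, -0.16, 0.83]]
rot each [0.001, -0.001, -0.001]
```

{"method": "carry_out", "body": {
  "claw": [100, 100, 100, 100, 100, 100, 100, 100, 100, 100],
  "travel": [
    [-0.2, -0.25, 0],
    [-0.2, -0.25, 0],
    [-0.2, -0.2, 0.3],
    [-0.1, -0.1, 0.6],
    [0, 0, 0.8],
    [0, 0, 0.8],
    [0, 0, 0.8],
    [0, 0, 0.6],
    [0, 0, 0.2],
    [0, 0, 0]
  ],
  "delta_rot": [
    [0.002, -0.001, -0.002],
    [0.002, -0.001, -0.002],
    [0.002, -0.001, -0.002],
    [0, 0, 0],
    [0, 0, 0],
    [0, 0, 0],
    [0, 0, 0],
    [0, 0, 0],
    [0, 0, 0],
    [0, 0, 0]
  ]
}}

```text
t: 15.3
tcp_pos: [0.4262, -0.022, 0.0039]
eef_rot: [180.0, 0.0, 93.4]
contact_force: [0.3, -0.3, 0.3]
width: 0.0915
```

Run:
```python
from h import *
s=get_state(); print(s['tcp_pos'],s['eef_rot'],s['width'],s['contact_force'],s['q'].round(1))
plan([.4268,-.0222,.006],93.5,5)
```

```text
[ 0.42615472 -0.02196053  0.00387974] [1.79967431e+02 1.26400798e-02 9.34319708e+01] 0.09154335610391957 [ 0.2866071  -0.25521219  0.30310158] [ 14.8  29.4 -24.5 128.1  26.4  27.2 -27.2]
travel [[-0.01, 0.01, -0.04], [-0.01, 0.01, -0.04], [-0.01, 0.01, -0.04], [-0.01, 0.01, -0.04], [-0.01, 0.01, -0.04]]
rot each [0.0, 0.0, -0.0]
```

{"method": "carry_out", "body": {
  "claw": [30, 30, 30, 30, 30, 30, 30, 30, 30, 30],
  "travel": [
    [0, 0, 0],
    [0, 0, 0],
    [0, 0, 0],
    [0, 0, 0],
    [0, 0, 0],
    [0, 0, 0],
    [0, 0, 0],
    [0, 0, -1],
    [0, 0, -2],
    [0, 0, -3]
  ],
  "delta_rot": [
    [0, 0, 0],
    [0, 0, 0],
    [0, 0, 0],
    [0, 0, 0],
    [0, 0, 0],
    [0, 0, 0],
    [0, 0, 0],
    [0, 0, 0],
    [0, 0, 0],
    [0, 0, 0]
  ],
  "newtons": 40
}}

```text
t: 16.55
tcp_pos: [0.4244, -0.0218, 0.0652]
eef_rot: [-179.8, -0.0, 93.5]
contact_force: [0.8, -1.0, -2.2]
width: 0.0578
```

Run:
```python
from h import *
s,f,T=wshot('w7'); print(s['tcp_pos'],s['eef_rot'],s['width'],s['contact_force'],s['q'].round(1))
s=dict(s); s['tcp_pos']=s['tcp_pos']+[0,0,.10]
plan([.60,.0895,.16],13.2,8,s)
```

```text
[ 0.42439039 -0.02183485  0.06523992] [-1.79798164e+02 -1.68736971e-02  9.34751489e+01] 0.05784792854036708 [ 0.82158629 -0.95737747 -2.1610668 ] [ 20.1  23.2 -30.4 125.3  19.6  36.3 -20.9]
travel [[1.26, 2.28, 0.06], [1.63, 2.02, 0.06], [1.96, 1.71, 0.06], [2.23, 1.34, 0.06], [2.43, 0.93, 0.06], [2.55, 0.49, 0.06], [2.6, 0.04, 0.06], [2.57, -0.41, 0.07]]
rot each [-0.0, 0.0, 0.175]
```

View pics/w7.png

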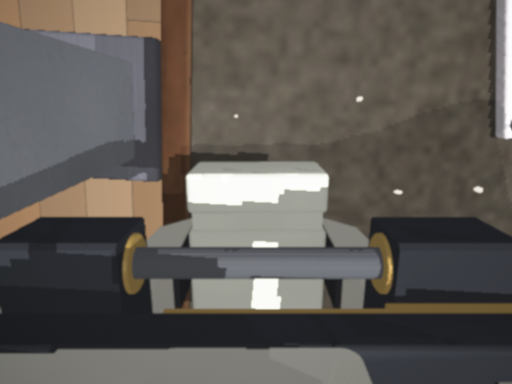

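The half is held between the fingers with its far end at row 163, a grip width of 57.8 mm, and a load of 2.2 N that matches its weight. Carrying it to the jig.

{"method": "carry_out", "body": {
  "claw": [30, 30, 30, 30, 30, 30, 30, 30, 30, 30],
  "travel": [
    [0, 0, -4.5],
    [0, 0, -4],
    [1.3, 2.2, 0],
    [1.6, 2.0, 0],
    [1.9, 1.7, 0],
    [2.2, 1.3, 0],
    [2.4, 0.9, 0],
    [2.5, 0.5, 0],
    [2.5, 0, 0],
    [2.5, -0.4, 0]
  ],
  "delta_rot": [
    [0, 0, 0],
    [0, 0, 0],
    [0, 0, 0.173],
    [0, 0, 0.173],
    [0, 0, 0.173],
    [0, 0, 0.173],
    [0, 0, 0.173],
    [0, 0, 0.173],
    [0, 0, 0.173],
    [0, 0, 0.173]
  ]
}}

```text
t: 17.85
tcp_pos: [0.5995, 0.0871, 0.1599]
eef_rot: [179.9, 0.0, 11.5]
contact_force: [0.4, -0.7, -2.3]
width: 0.0578
```

Run:
```python
from h import *
s,f,T=wshot('w8'); print(s['tcp_pos'],s['eef_rot'],s['width'],s['contact_force'],s['q'].round(1))
P=cloud(f,T); zt=s['tcp_pos'][2]
m=np.zeros(P.shape[:2],bool); m[140:245,180:340]=1; m&=(P[...,2]>zt+.018)&(P[...,2]<zt+.034)
X=Rst(s).inv().apply(P[m]-s['tcp_pos']); print('block in tool: x max',np.percentile(X[:,0],[50,98,99.5]),'y',np.percentile(X[:,1],[0.5,99.5]),'top z',np.median(X[:,2]))
q=X[X[:,0]>.02]; print('top slope', np.polyfit(q[:,0],q[:,2],1), np.polyfit(q[:,1],q[:,2],1))
```

```text
[0.5995481  0.08707391 0.15989568] [1.79922716e+02 4.57279740e-02 1.15457915e+01] 0.05779245107573575 [ 0.40196892 -0.7240569  -2.30808676] [ -2.8  27.7 -15.2  96.6   8.4  56.9 -99.4]
block in tool: x max [0.02388999 0.03800124 0.03813414] y [-0.0310426   0.03299182] top z -0.02528259589346702
top slope [ 0.0608969  -0.02704582] [ 0.00213018 -0.02521616]
```

View pics/w8.png

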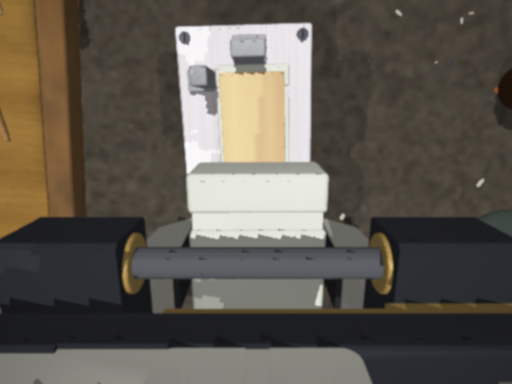

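Run:
```python
from h import *
f=dict(np.load('w8.npz'));T=f['T'];P=cloud(f,T);s=get_state()
X=Rst(s).inv().apply((P-s['tcp_pos']).reshape(-1,3)).reshape(P.shape)
for r in range(158,246,6):
    print(r,(X[r,215:305:22]*1000).round(1).tolist())
```

```text
158 [[11.8, -36.6, 149.8], [18.1, -14.3, 113.4], [18.3, 3.5, 112.6], [18.2, 21.3, 114.1], [12.4, 44.1, 149.9]]
164 [[34.7, -17.7, -3.0], [34.7, -7.5, -2.9], [35.0, 2.7, -3.9], [34.9, 12.9, -3.2], [35.1, 23.0, -3.9]]
170 [[35.0, -15.8, -18.6], [34.8, -6.7, -17.4], [35.1, 2.6, -18.6], [35.2, 11.8, -18.3], [35.1, 21.1, -17.7]]
176 [[34.1, -15.0, -26.0], [34.1, -6.2, -25.6], [34.0, 2.6, -25.0], [34.2, 11.4, -25.6], [34.0, 20.3, -24.4]]
182 [[31.4, -15.1, -25.1], [31.7, -6.2, -26.0], [31.6, 2.6, -25.3], [31.7, 11.4, -25.4], [31.7, 20.3, -25.2]]
188 [[28.9, -15.2, -25.2], [29.0, -6.3, -25.4], [29.2, 2.6, -25.6], [29.2, 11.5, -25.6], [29.4, 20.3, -25.9]]
194 [[26.5, -15.2, -25.6], [26.6, -6.3, -25.6], [26.4, 2.6, -24.7], [26.4, 11.6, -24.5], [26.8, 20.5, -25.6]]
200 [[23.9, -15.3, -25.2], [24.1, -6.3, -25.6], [24.1, 2.7, -25.4], [24.2, 11.6, -25.8], [24.2, 20.6, -25.5]]
206 [[21.7, -15.2, -26.3], [21.5, -6.3, -25.6], [21.7, 2.7, -26.0], [21.5, 11.7, -25.3], [21.5, 20.8, -24.9]]
212 [[18.5, -15.5, -24.6], [19.0, -6.3, -25.8], [18.7, 2.7, -24.7], [18.8, 11.8, -24.7], [18.8, 20.9, -24.8]]
218 [[15.9, -15.6, -24.5], [16.2, -6.4, -25.2], [15.7, 2.7, -23.7], [15.6, 12.0, -23.3], [15.6, 21.2, -23.1]]
224 [[13.5, -15.6, -25.2], [13.0, -6.5, -23.9], [13.0, 2.8, -23.7], [13.5, 11.9, -24.6], [13.8, 21.0, -25.5]]
230 [[10.1, -15.8, -23.5], [10.7, -6.4, -24.8], [10.6, 2.8, -24.4], [11.1, 12.0, -25.4], [10.8, 21.3, -24.6]]
236 [[8.0, -15.7, -25.0], [8.3, -6.4, -25.5], [8.3, 2.8, -25.4], [8.4, 12.0, -25.4], [8.7, 21.2, -26.0]]
242 [[5.3, -15.8, -24.9], [5.4, -6.5, -25.2], [6.0, 2.8, -26.4], [5.7, 12.1, -25.5], [5.7, 21.4, -25.2]]
```

Run:
```python
from h import *
for n,z,yr in [('w7',None,0),('w8',None,0),('w6',None,0)]:
    f=dict(np.load(n+'.npz'));T=f['T']
    # tool pose from T: T = Ttool @ Ttc
    Ttc=np.array([[0.0001,-0.9686,-0.2485,0.066],[1,0.0003,-0.0009,0.0001],[0.001,-0.2485,0.9686,-0.1582],[0,0,0,1]])
    X=cloud(f,Ttc)*1000
    c=X[:,240:280]
    for r in range(110,186,4): print(n,r,np.median(c[r],0).round(1).tolist())
```

```text
w7 110 [60.6, 1.4, 65.0]
w7 114 [58.1, 1.4, 65.1]
w7 118 [55.6, 1.4, 65.1]
w7 122 [53.0, 1.4, 65.1]
w7 126 [50.5, 1.4, 65.0]
w7 130 [47.9, 1.4, 65.0]
w7 134 [45.3, 1.4, 65.0]
w7 138 [42.7, 1.4, 65.0]
w7 142 [40.1, 1.4, 65.2]
w7 146 [37.5, 1.4, 65.1]
w7 150 [34.9, 1.4, 64.9]
w7 154 [32.2, 1.4, 65.0]
w7 158 [29.5, 1.4, 65.1]
w7 162 [38.0, 1.0, 1.1]
w7 166 [38.0, 1.0, -9.1]
w7 170 [38.0, 0.9, -18.2]
w7 174 [37.7, 0.9, -24.7]
w7 178 [36.3, 0.9, -25.7]
w7 182 [34.6, 0.9, -25.8]
w8 110 [59.4, 0.8, 113.7]
w8 114 [56.4, 1.6, 113.2]
w8 118 [53.3, 1.6, 113.8]
w8 122 [50.2, 1.6, 113.6]
w8 126 [47.1, 1.7, 113.4]
w8 130 [44.0, 1.7, 113.7]
w8 134 [40.8, 1.7, 113.6]
w8 138 [37.7, 1.7, 113.6]
w8 142 [34.5, 1.7, 113.7]
w8 146 [31.3, 1.7, 113.7]
w8 150 [28.1, 1.7, 113.5]
w8 154 [24.8, 1.7, 113.6]
w8 158 [21.6, 0.9, 113.5]
w8 162 [38.0, 1.0, 1.4]
w8 166 [38.0, 1.0, -8.9]
w8 170 [38.0, 0.9, -17.9]
w8 174 [37.6, 0.9, -24.5]
w8 178 [36.2, 0.9, -25.7]
w8 182 [34.6, 0.9, -25.8]
w6 110 [59.0, 1.7, 132.5]
w6 114 [55.7, 1.7, 132.7]
w6 118 [52.4, 1.7, 132.4]
w6 122 [50.8, 1.6, 103.3]
w6 126 [47.9, 1.6, 102.7]
w6 130 [44.9, 1.6, 102.5]
w6 134 [41.8, 1.6, 102.6]
w6 138 [38.8, 1.6, 102.7]
w6 142 [35.6, 1.6, 103.7]
w6 146 [32.5, 1.6, 103.9]
w6 150 [29.4, 1.6, 104.3]
w6 154 [26.4, 1.6, 102.9]
w6 158 [23.3, 1.6, 102.8]
w6 162 [20.2, 1.6, 102.5]
w6 166 [17.0, 1.6, 102.7]
w6 170 [13.9, 1.6, 102.7]
w6 174 [10.6, 1.6, 102.8]
w6 178 [7.4, 1.7, 102.9]
w6 182 [4.1, 1.7, 103.0]
```

Run:
```python
from h import *
s=get_state(); print(s['tcp_pos'],s['eef_rot'])
plan([.6515,.0991,.09],13.2,7)
```

```text
[0.60216397 0.08970204 0.16007002] [-1.79980778e+02 -1.23055696e-01  1.11070483e+01]
travel [[0.72, 0.0, 1.0], [0.72, 0.01, 1.0], [0.72, 0.01, 1.0], [0.72, 0.02, 1.0], [0.72, 0.02, 1.0], [0.72, 0.02, 1.0], [0.72, 0.03, 1.0]]
rot each [-0.0, -0.0, -0.005]
```

{"method": "carry_out", "body": {
  "claw": [30, 30, 30, 30, 30, 30, 30, 30, 30, 30],
  "travel": [
    [0.7, 0, 0.9],
    [0.7, 0, 0.9],
    [0.7, 0, 0.9],
    [0.7, 0, 0.9],
    [0.7, 0, 0.9],
    [0.7, 0, 0.9],
    [0.6, 0, 0.9],
    [0, 0, 0],
    [0, 0, 0],
    [0, 0, 0]
  ],
  "delta_rot": [
    [0, 0, -0.005],
    [0, 0, -0.005],
    [0, 0, -0.005],
    [0, 0, -0.005],
    [0, 0, -0.005],
    [0, 0, -0.005],
    [0, 0, -0.005],
    [0, 0, 0],
    [0, 0, 0],
    [0, 0, 0]
  ]
}}

```text
t: 19.15
tcp_pos: [0.6502, 0.0991, 0.0917]
eef_rot: [-180.0, 0.1, 13.5]
contact_force: [0.2, 0.0, -1.9]
width: 0.0576
```

Run:
```python
from h import *
s=get_state(); print(s['tcp_pos'],s['eef_rot'],jloc((639.1,100.,np.radians(13.2)),s['tcp_pos'][:2]*1000),s['contact_force'])
plan([.652,.0999,.056],13.2,5)
```

```text
[0.65022524 0.09911668 0.09165754] [-1.79966260e+02  8.20603623e-02  1.34905921e+01] (np.float64(10.62958868042494), np.float64(-3.400443190051235)) [ 0.16978947  0.03219939 -1.91824368]
travel [[0.04, -0.01, 0.71], [0.04, -0.01, 0.71], [0.04, -0.01, 0.71], [0.04, -0.01, 0.71], [0.04, -0.01, 0.71]]
rot each [-0.0, 0.0, 0.001]
```

{"method": "carry_out", "body": {
  "claw": [30, 30, 30, 30, 30, 30, 30, 30, 30, 30],
  "travel": [
    [0.08, 0, 0.3],
    [0.08, 0, 0.6],
    [0, 0, 0.7],
    [0, 0, 0.7],
    [0, 0, 0.7],
    [0, 0, 0.5],
    [0, 0, 0.1],
    [0, 0, 0],
    [0, 0, 0],
    [0, 0, 0]
  ],
  "delta_rot": [
    [0, 0, 0.003],
    [0, 0, 0.002],
    [0, 0, 0],
    [0, 0, 0],
    [0, 0, 0],
    [0, 0, 0],
    [0, 0, 0],
    [0, 0, 0],
    [0, 0, 0],
    [0, 0, 0]
  ]
}}

```text
t: 20.4
tcp_pos: [0.652, 0.0996, 0.0537]
eef_rot: [-180.0, 0.0, 13.2]
contact_force: [0.5, -0.0, -2.4]
width: 0.0579
```

Run:
```python
from h import *
s,f,T=wshot('w9'); print(s['tcp_pos'],s['eef_rot'],jloc((639.1,100.,np.radians(13.2)),s['tcp_pos'][:2]*1000),s['contact_force'])
Ttc=f['T_tool_cam'];X=cloud(f,Ttc)*1000
for r in range(150,190,4): print(r,np.median(X[r,240:280],0).round(1).tolist())
f=grab_frame('scene')
cv2.imwrite('pics/scene9.png',cv2.resize(f['frame'][190:270,160:260,::-1],None,fx=6,fy=6,interpolation=cv2.INTER_CUBIC))
```

```text
[0.65195182 0.09956398 0.05372351] [-1.79972036e+02  3.18409483e-02  1.31857689e+01] (np.float64(12.412696173158738), np.float64(-3.3592224756919205)) [ 0.45958572 -0.03284647 -2.40411114]
150 [46.5, 1.0, -18.8]
154 [44.8, 1.0, -18.4]
158 [43.2, 1.0, -18.6]
162 [37.9, 1.1, 1.6]
166 [37.9, 1.1, -8.6]
170 [38.0, 1.0, -17.9]
174 [37.6, 1.0, -24.5]
178 [36.2, 1.0, -25.5]
182 [34.6, 1.0, -25.7]
186 [32.9, 1.0, -25.6]
```

View pics/w9.png

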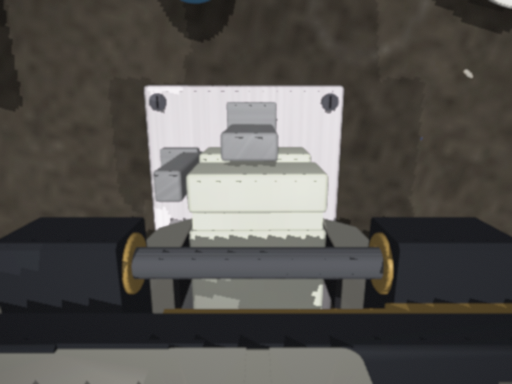

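View pics/scene9.png

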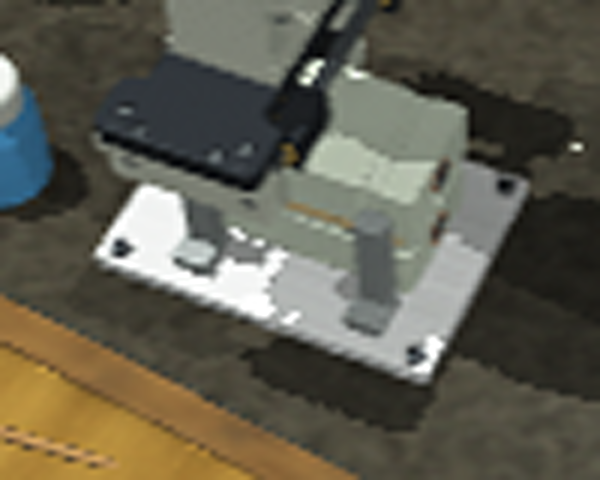

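The half hangs about 3.5 mm above the board inside the stops. The end post is at (250,145) and its own far edge is at row 163. Lowering it to contact.

{"method": "carry_out", "body": {
  "claw": [30, 30, 30, 30, 30, 30, 30, 30, 30, 30],
  "travel": [
    [0, 0, 0.1],
    [0, 0, 0.1],
    [0, 0, 0.1],
    [0, 0, 0.05],
    [0, 0, 0.05],
    [0, 0, 0],
    [0, 0, 0],
    [0, 0, 0],
    [0, 0, 0],
    [0, 0, 0]
  ],
  "delta_rot": [
    [0, 0, 0],
    [0, 0, 0],
    [0, 0, 0],
    [0, 0, 0],
    [0, 0, 0],
    [0, 0, 0],
    [0, 0, 0],
    [0, 0, 0],
    [0, 0, 0],
    [0, 0, 0]
  ]
}}

```text
t: 21.75
tcp_pos: [0.652, 0.0995, 0.0506]
eef_rot: [-180.0, -0.0, 13.2]
contact_force: [-1.7, 0.9, 0.4]
width: 0.0574
```

Run:
```python
from h import *
s=get_state(); print(s['tcp_pos'],s['eef_rot'],jloc((639.1,100.,np.radians(13.2)),s['tcp_pos'][:2]*1000),s['contact_force'],s['wrist_torque'])
```

```text
[0.65204959 0.09952685 0.0506219 ] [-1.79986692e+02 -3.11488956e-04  1.31802806e+01] (np.float64(12.49940490519198), np.float64(-3.417703268639446)) [-1.70513848  0.91407067  0.3848583 ] [-0.07631929  0.21490504  0.0029304 ]
```

The load has moved onto the board, with force z going from -2.3 to +0.4 N. Now sliding toward both stops in small steps.

{"method": "carry_out", "body": {
  "claw": [30, 30, 30, 30, 30, 30, 30, 30, 30, 30],
  "travel": [
    [0, -0.1, 0],
    [0, -0.1, 0],
    [0, -0.1, 0],
    [0, -0.05, 0],
    [0.1, 0, 0],
    [0.1, 0, 0],
    [0.1, 0, 0],
    [0.05, 0, 0],
    [0, 0, 0],
    [0, 0, 0]
  ],
  "delta_rot": [
    [0, 0, 0],
    [0, 0, 0],
    [0, 0, 0],
    [0, 0, 0],
    [0, 0, 0],
    [0, 0, 0],
    [0, 0, 0],
    [0, 0, 0],
    [0, 0, 0],
    [0, 0, 0]
  ]
}}

```text
t: 23.0
tcp_pos: [0.6541, 0.1032, 0.0506]
eef_rot: [180.0, 0.1, 13.2]
contact_force: [-2.4, -1.1, 2.0]
width: 0.058
```

```bash
cat > st.py <<'E'
from h import *
s=get_state(); a=np.radians(13.2);F=s['contact_force'];c,n=np.cos(a),np.sin(a)
print('rot',s['eef_rot'],'jig',np.round(jloc((639.1,100.,a),s['tcp_pos'][:2]*1000),2),'z',s['tcp_pos'][2],'F jig',np.round([F[0]*c+F[1]*n,-F[0]*n+F[1]*c,F[2]],1),s['wrist_torque'].round(2),s['width'])
E
python3 st.py
```

```text
rot [1.79967184e+02 9.84793143e-02 1.31529412e+01] jig [15.35 -0.34] z 0.05057624893350231 F jig [-2.6 -0.5  2. ] [-0.29  0.39 -0.1 ] 0.05798766884837873
```

{"method": "carry_out", "body": {
  "claw": [30, 30, 30, 30, 30, 30, 30, 30, 30, 30],
  "travel": [
    [0.05, -0.05, 0],
    [0.05, -0.05, 0],
    [0.05, -0.05, 0],
    [0.05, -0.05, 0],
    [0.05, -0.1, 0],
    [0.05, -0.1, 0],
    [0.1, -0.1, 0],
    [0.1, -0.1, 0],
    [0.1, -0.1, 0],
    [0.1, -0.1, 0]
  ],
  "delta_rot": [
    [0, 0, 0],
    [0, 0, 0],
    [0, 0, 0],
    [0, 0, 0],
    [0, 0, 0],
    [0, 0, 0],
    [0, 0, 0],
    [0, 0, 0],
    [0, 0, 0],
    [0, 0, 0]
  ]
}}

```text
t: 24.25
tcp_pos: [0.6547, 0.1036, 0.0509]
eef_rot: [179.4, 0.8, 12.9]
contact_force: [-6.5, -6.1, 6.5]
width: 0.0577
```

```bash
python3 st.py
```

```text
rot [179.43993578   0.80754619  12.90970133] jig [15.99 -0.04] z 0.05085675671687615 F jig [-7.8 -4.5  6.5] [-0.74  1.18  0.3 ] 0.05769834769364045
```

Both stops are touched, at jig (0, 0) to a tenth of a millimetre. The tool has tilted by about 0.8 degrees, though, so I level it while keeping the push.

Run:
```python
from h import *
s=get_state();print((Rst(s).inv()*Rn.from_euler('xyz',[180,0,13.2],degrees=True)).as_rotvec().round(4))
s,f,T=wshot('w10'); X=cloud(f,f['T_tool_cam'])*1000
for r in range(160,190,4): print(r,np.median(X[r,240:280],0).round(1).tolist())
P=cloud(f,T)
q=np.zeros(P.shape[:2],bool); q[180:205,205:310]=1
A=np.c_[P[q][:,:2],np.ones(q.sum())]; print('top plane slope',np.linalg.lstsq(A,P[q][:,2],rcond=None)[0].round(4), P[q][:,2].mean())
```

```text
[ 0.0097  0.0141 -0.005 ]
160 [42.9, 1.0, -22.0]
164 [41.2, 1.0, -21.8]
168 [39.6, 1.0, -22.0]
172 [37.9, 1.0, -21.6]
176 [37.0, 1.0, -25.2]
180 [35.5, 1.0, -26.0]
184 [33.8, 1.0, -25.9]
188 [32.1, 1.0, -25.7]
top plane slope [ 1.6021  0.3617 -1.0603] 0.0769999560636111
```

View pics/w10.png

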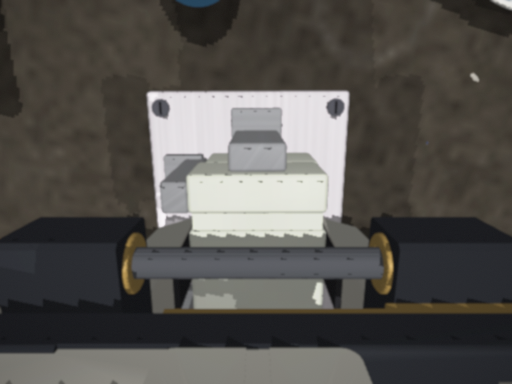

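The wrist view shows the half flush with the end post at (257,168) and the side post at (180,195). Levelling now.

{"method": "carry_out", "body": {
  "claw": [30, 30, 30, 30, 30, 30, 30, 30, 30, 30],
  "travel": [
    [0.05, -0.05, 0],
    [0.05, -0.05, 0],
    [0.05, -0.05, 0],
    [0.05, -0.05, 0],
    [0.1, -0.1, 0],
    [0.1, -0.1, 0],
    [0.1, -0.1, 0],
    [0.1, -0.1, 0],
    [0.1, -0.1, 0],
    [0.1, -0.1, 0]
  ],
  "delta_rot": [
    [0.005, 0.007, -0.003],
    [0.005, 0.007, -0.003],
    [0.004, 0.005, -0.002],
    [0.003, 0.004, 0],
    [0.002, 0.003, 0],
    [0.002, 0.003, 0],
    [0.002, 0.003, 0],
    [0.002, 0.003, 0],
    [0.002, 0.003, 0],
    [0.002, 0.003, 0]
  ]
}}

```text
t: 25.55
tcp_pos: [0.6551, 0.1037, 0.0509]
eef_rot: [-179.4, -0.8, 13.1]
contact_force: [-5.2, -5.7, 6.1]
width: 0.0579
```

```bash
python3 st.py
```

```text
rot [-179.37447369   -0.76980458   13.13051807] jig [16.37 -0.07] z 0.05091124004905827 F jig [-6.4 -4.4  6.1] [-1.37  1.6   0.12] 0.057874579860543805
```

{"method": "carry_out", "body": {
  "claw": [30, 30, 30, 30, 30, 30, 30, 30, 30, 30],
  "travel": [
    [0.05, -0.05, 0],
    [0.05, -0.05, 0],
    [0.1, -0.1, 0],
    [0.1, -0.1, 0],
    [0.1, -0.15, 0],
    [0.1, -0.15, 0],
    [0.15, -0.2, 0],
    [0.15, -0.2, 0],
    [0.15, -0.2, 0],
    [0.15, -0.2, 0]
  ],
  "delta_rot": [
    [-0.005, -0.006, 0],
    [-0.005, -0.006, 0],
    [-0.001, -0.001, 0],
    [0, 0, 0],
    [0.001, 0.0015, 0],
    [0.0015, 0.0015, 0],
    [0.002, 0.002, 0],
    [0.002, 0.002, 0],
    [0.002, 0.002, 0],
    [0.002, 0.002, 0]
  ]
}}

```text
t: 26.8
tcp_pos: [0.6548, 0.1038, 0.0506]
eef_rot: [179.6, 0.6, 12.8]
contact_force: [-9.7, -8.6, 8.5]
width: 0.0576
```

```bash
python3 st.py
```

```text
rot [179.60184757   0.64135447  12.78240708] jig [16.14  0.07] z 0.05064054952057497 F jig [-11.4  -6.2   8.5] [-1.48  1.6   0.53] 0.05755449936517804
```

```bash
cat > tilt.py <<'E'
from h import *
import sys
s,f,T=wshot(sys.argv[1]); P=cloud(f,T)
q=np.zeros(P.shape[:2],bool); q[178:209,200:316]=1; q&=(P[...,2]>.070)&(P[...,2]<.082)
X=P[q]; k=np.ones(len(X),bool)
for _ in range(6):
    A=np.c_[X[:,:2]-X[k][:,:2].mean(0),np.ones(len(X))]; c=np.linalg.lstsq(A[k],X[k][:,2],rcond=None)[0]; r=X[:,2]-A@c; k=abs(r)<2*r[k].std()
a=np.radians(13.2)
print('slope deg along jig x,y',np.degrees([c[0]*np.cos(a)+c[1]*np.sin(a),-c[0]*np.sin(a)+c[1]*np.cos(a)]).round(2),'z',c[2].round(4),k.sum(),len(X))
Y=cloud(f,f['T_tool_cam']); A=Y[q][k]; B=np.c_[A[:,:2],np.ones(len(A))]; print('in tool frame slopes deg',np.degrees(np.linalg.lstsq(B,A[:,2],rcond=None)[0][:2]).round(2))
# front edge yaw: end face of block in camera cols
e=[]
E
python3 tilt.py w11
python3 - <<'E'
from h import *
import os
f=grab_frame('scene'); np.savez('scene11.npz',**{k:f[k] for k in ['frame','range_z','K','cam_to_world']})
cv2.imwrite('pics/scene11.png',cv2.resize(f['frame'][185:265,160:260,::-1],None,fx=7,fy=7,interpolation=cv2.INTER_CUBIC))
E
```

```text
slope deg along jig x,y [ 0.17 -0.22] z 0.0763 3123 3584
in tool frame slopes deg [-0.81  0.18]
```

View pics/scene11.png

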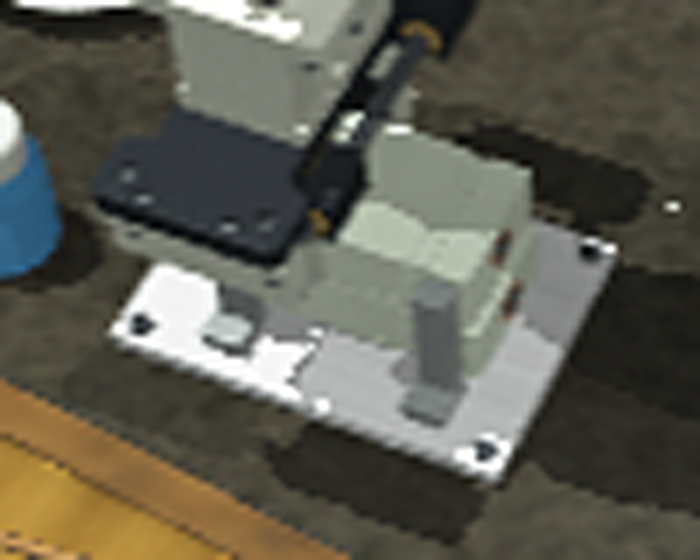

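View pics/w11.png

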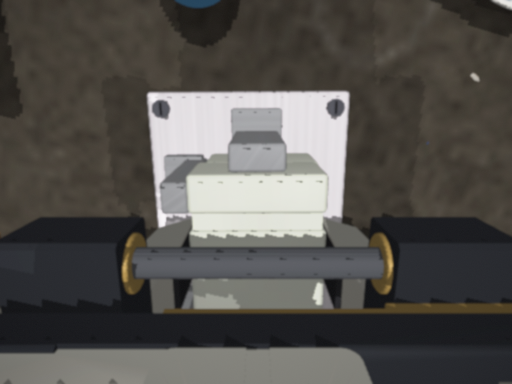

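The half lies flat: its top plane is within 0.2 degrees of level at z = 76.3 mm, where 76 mm is expected. The tool's yaw has sagged to 12.8 degrees against the jig's 13.2, and the wrist torque suggests the rear side post takes most of the load. I square the yaw and press again.

{"method": "carry_out", "body": {
  "claw": [30, 30, 30, 30, 30, 30, 30, 30, 30, 30],
  "travel": [
    [0.05, -0.05, 0],
    [0.05, -0.05, 0],
    [0.05, -0.05, 0],
    [0.1, -0.1, 0],
    [0.1, -0.15, 0],
    [0.1, -0.2, 0],
    [0.1, -0.2, 0],
    [0.1, -0.2, 0],
    [0.1, -0.2, 0],
    [0.1, -0.2, 0]
  ],
  "delta_rot": [
    [0.002, 0.003, -0.005],
    [0.002, 0.003, -0.005],
    [0.002, 0.003, -0.004],
    [0.001, 0.002, -0.002],
    [0.001, 0.002, -0.002],
    [0.002, 0.0015, -0.002],
    [0.002, 0.0015, -0.002],
    [0.002, 0.0015, -0.002],
    [0.002, 0.0015, -0.002],
    [0.002, 0.0015, -0.002]
  ]
}}

```text
t: 28.15
tcp_pos: [0.6548, 0.1035, 0.0506]
eef_rot: [179.8, 0.4, 13.5]
contact_force: [-6.7, -8.3, 7.5]
width: 0.0577
```

```bash
python3 st.py; python3 tilt.py w12
```

```text
rot [179.79911143   0.44898372  13.51841649] jig [16.12 -0.17] z 0.05059810985517649 F jig [-8.4 -6.6  7.5] [-1.48  1.26 -0.43] 0.0577295484965913
slope deg along jig x,y [0.22 0.02] z 0.0762 3109 3575
in tool frame slopes deg [-0.68  0.22]
```

Overshot slightly to 13.5 degrees, with the torque sign reversed, so square lies between at about 13.15. Trimming back.

{"method": "carry_out", "body": {
  "claw": [30, 30, 30, 30, 30, 30, 30, 30, 30, 30],
  "travel": [
    [0.05, -0.05, 0],
    [0.05, -0.05, 0],
    [0.05, -0.05, 0],
    [0.1, -0.1, 0],
    [0.1, -0.15, 0],
    [0.1, -0.2, 0],
    [0.1, -0.2, 0],
    [0.1, -0.2, 0],
    [0.1, -0.2, 0],
    [0.1, -0.2, 0]
  ],
  "delta_rot": [
    [0.001, 0.003, 0.003],
    [0.001, 0.003, 0.003],
    [0.001, 0.002, 0.001],
    [0.001, 0.002, 0],
    [0.001, 0.002, 0],
    [0.002, 0.0015, -0.0005],
    [0.002, 0.0015, -0.0005],
    [0.002, 0.0015, -0.0005],
    [0.002, 0.0015, -0.0005],
    [0.002, 0.0015, -0.0005]
  ]
}}

```text
t: 29.45
tcp_pos: [0.6549, 0.1039, 0.0506]
eef_rot: [179.7, 0.3, 12.8]
contact_force: [-6.2, -8.2, 7.6]
width: 0.0578
```

```bash
python3 st.py; python3 tilt.py w13; python3 st.py
```

```text
rot [179.71292221   0.31077909  12.82202006] jig [16.22  0.15] z 0.050594576095383564 F jig [-7.9 -6.6  7.6] [-1.53  1.37  0.46] 0.05775727398735488
slope deg along jig x,y [ 0.36 -0.  ] z 0.0762 3191 3589
in tool frame slopes deg [-0.64  0.29]
rot [179.70877115   0.31748593  12.82470183] jig [16.17  0.12] z 0.050565836149829 F jig [-10.1  -7.7   8.1] [-1.49  1.33  0.38] 0.05771515097604686
```

{"method": "carry_out", "body": {
  "claw": [30, 30, 30, 30, 30, 30, 30, 30, 30, 30],
  "travel": [
    [0.05, -0.05, 0],
    [0.05, -0.05, 0],
    [0.05, -0.05, 0],
    [0.1, -0.1, 0],
    [0.1, -0.15, 0],
    [0.1, -0.2, 0],
    [0.1, -0.2, 0],
    [0.1, -0.2, 0],
    [0.1, -0.2, 0],
    [0.1, -0.2, 0]
  ],
  "delta_rot": [
    [0.002, 0.002, -0.003],
    [0.002, 0.002, -0.003],
    [0.001, 0.002, -0.002],
    [0.001, 0.002, -0.001],
    [0.001, 0.002, -0.001],
    [0.002, 0.0015, -0.001],
    [0.002, 0.0015, -0.001],
    [0.002, 0.0015, -0.001],
    [0.002, 0.0015, -0.001],
    [0.002, 0.0015, -0.001]
  ]
}}

```text
t: 30.75
tcp_pos: [0.6548, 0.1038, 0.0506]
eef_rot: [179.8, 0.3, 13.0]
contact_force: [-7.0, -8.3, 7.9]
width: 0.0578
```

```bash
python3 st.py; python3 tilt.py w14; python3 st.py
```

```text
rot [179.79588166   0.31181683  12.98503394] jig [16.19  0.1 ] z 0.050570513555590044 F jig [-8.7 -6.5  7.9] [-1.5   1.28 -0.01] 0.05777328946130879
slope deg along jig x,y [ 0.4  -0.02] z 0.0762 3089 3577
in tool frame slopes deg [-0.71  0.19]
rot [179.79576451   0.31323233  12.98264701] jig [16.19  0.1 ] z 0.05055746693827902 F jig [-8.3 -6.1  7.6] [-1.6   1.34 -0.06] 0.057690707127507644
```

View pics/w14.png

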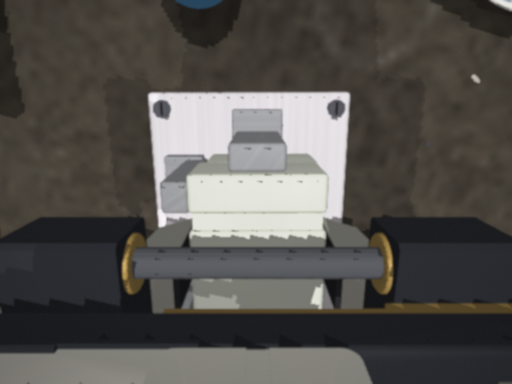

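Run:
```python
from h import *
Ttc=np.array([[0.0001,-0.9686,-0.2485,0.066],[1,0.0003,-0.0009,0.0001],[0.001,-0.2485,0.9686,-0.1582],[0,0,0,1]])
for n in ['w7','w8','w9','w10','w11','w12','w13','w14']:
    f=dict(np.load(n+'.npz'));Y=cloud(f,Ttc)
    for rr in [(180,207),(180,245)]:
        q=np.zeros(Y.shape[:2],bool); q[rr[0]:rr[1],200:316]=1; q&=abs(Y[...,2]+.0255)<.002
        X=Y[q]; k=np.ones(len(X),bool)
        for _ in range(6):
            A=np.c_[X[:,:2],np.ones(len(X))]; c=np.linalg.lstsq(A[k],X[k][:,2],rcond=None)[0]; r=X[:,2]-A@c; k=abs(r)<2*r[k].std()
        R=f['T'][:3,:3]@Ttc[:3,:3].T
        nrm=R@np.array([-c[0],-c[1],1]); nrm=-nrm*np.sign(nrm[2]); nrm/=-abs(nrm[2]); 
        print(n,rr,'tool slopes',np.degrees(c[:2]).round(2),'tool z axis',np.degrees(R[:2,2]).round(2))
# lower plate / board edges as reference: plane of jig plate in w14 world
f=dict(np.load('w14.npz'));P=cloud(f,f['T']);q=np.zeros(P.shape[:2],bool);q[95:150,160:340]=1;q&=(P[...,2]<.013)&(P[...,2]>.006)
A=np.c_[P[q][:,:2]-P[q][:,:2].mean(0),np.ones(q.sum())];c=np.linalg.lstsq(A,P[q][:,2],rcond=None)[0];print('plate slope deg',np.degrees(c[:2]).round(2),c[2])
```

```text
w7 (180, 207) tool slopes [-0.66  0.29] tool z axis [-0.16  0.05]
w7 (180, 245) tool slopes [-1.49  0.25] tool z axis [-0.16  0.05]
w8 (180, 207) tool slopes [-0.49  0.02] tool z axis [-0.05 -0.09]
w8 (180, 245) tool slopes [-1.61  0.12] tool z axis [-0.05 -0.09]
w9 (180, 207) tool slopes [-0.66  0.14] tool z axis [-0.05  0.02]
w9 (180, 245) tool slopes [-1.75  0.22] tool z axis [-0.05  0.02]
w10 (180, 207) tool slopes [-0.92  0.24] tool z axis [-0.68 -0.73]
w10 (180, 245) tool slopes [-1.94  0.26] tool z axis [-0.68 -0.73]
w11 (180, 207) tool slopes [-0.99  0.17] tool z axis [-0.55 -0.53]
w11 (180, 245) tool slopes [-2.26  0.12] tool z axis [-0.55 -0.53]
w12 (180, 207) tool slopes [-0.91  0.16] tool z axis [-0.4 -0.3]
w12 (180, 245) tool slopes [-2.09  0.19] tool z axis [-0.4 -0.3]
w13 (180, 207) tool slopes [-0.84  0.3 ] tool z axis [-0.25 -0.35]
w13 (180, 245) tool slopes [-1.87  0.28] tool z axis [-0.25 -0.35]
w14 (180, 207) tool slopes [-0.96  0.17] tool z axis [-0.27 -0.27]
w14 (180, 245) tool slopes [-1.91  0.16] tool z axis [-0.27 -0.27]
plate slope deg [0.27 0.1 ] 0.010328532206001275
```

Against the hanging baseline the half is level to about 0.2 degrees, and the yaw torque is near zero, so both side posts share the load. One more call to press a bit more firmly.

{"method": "carry_out", "body": {
  "claw": [30, 30, 30, 30, 30, 30, 30, 30, 30, 30],
  "travel": [
    [0.1, -0.2, 0],
    [0.1, -0.2, 0],
    [0.12, -0.25, 0],
    [0.12, -0.25, 0],
    [0.14, -0.3, -0.02],
    [0.14, -0.3, -0.02],
    [0.15, -0.35, -0.02],
    [0.15, -0.35, -0.02],
    [0.15, -0.35, -0.02],
    [0.15, -0.35, -0.02]
  ],
  "delta_rot": [
    [0.002, 0.002, -0.001],
    [0.002, 0.002, -0.001],
    [0.002, 0.002, -0.001],
    [0.002, 0.002, -0.001],
    [0.003, 0.002, -0.001],
    [0.003, 0.002, -0.001],
    [0.003, 0.002, -0.001],
    [0.003, 0.002, -0.001],
    [0.003, 0.002, -0.001],
    [0.003, 0.002, -0.001]
  ]
}}

```text
t: 32.05
tcp_pos: [0.6548, 0.1037, 0.0507]
eef_rot: [179.4, 0.7, 12.7]
contact_force: [-8.4, -11.8, 7.6]
width: 0.0577
```

```bash
python3 st.py; python3 tilt.py w15; python3 st.py
python3 - <<'E'
from h import *
f=grab_frame('scene'); np.savez('scene15.npz',**{k:f[k] for k in ['frame','range_z','K','cam_to_world']})
cv2.imwrite('pics/scene15.png',cv2.resize(f['frame'][185:265,160:260,::-1],None,fx=7,fy=7,interpolation=cv2.INTER_CUBIC))
f=grab_frame('top'); save(f,'top15.png')
E
```

```text
rot [179.36988423   0.69097632  12.72364565] jig [1.613e+01 1.000e-02] z 0.05070490056078687 F jig [-10.8  -9.6   7.6] [-2.13  1.38  0.62] 0.05768905556511064
slope deg along jig x,y [ 0.13 -0.51] z 0.0763 3178 3579
in tool frame slopes deg [-0.79  0.12]
rot [179.36741754   0.69059358  12.72387584] jig [16.16  0.04] z 0.05067873122941223 F jig [-10.7 -10.8   8.3] [-2.13  1.33  0.6 ] 0.057645648407616004
```

View pics/scene15.png

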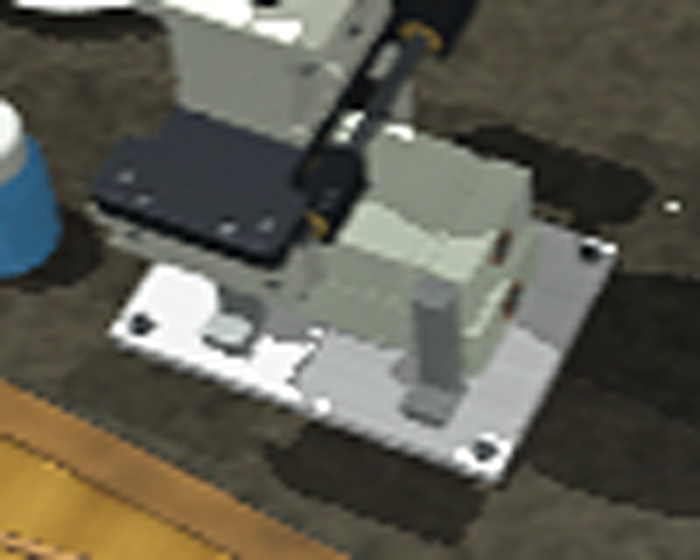

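View pics/top15.png

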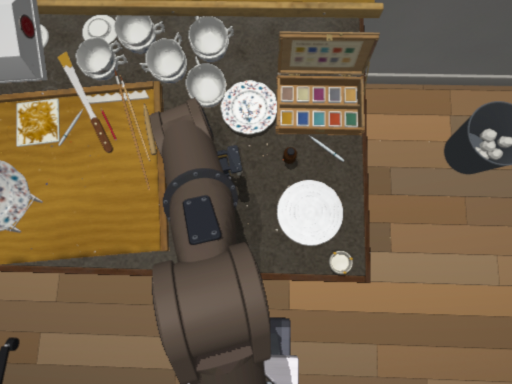

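Forces rose to about 10.7 N on both axes, but the tool sagged again: roll 0.6, pitch 0.7 and yaw 12.7 degrees. I trim it square at a slightly lower push.

{"method": "carry_out", "body": {
  "claw": [30, 30, 30, 30, 30, 30, 30, 30, 30, 30],
  "travel": [
    [0.08, -0.15, 0],
    [0.08, -0.15, 0],
    [0.08, -0.15, 0],
    [0.08, -0.15, 0],
    [0.1, -0.2, 0],
    [0.12, -0.25, 0],
    [0.12, -0.25, 0],
    [0.12, -0.25, 0],
    [0.12, -0.25, 0],
    [0.12, -0.25, 0]
  ],
  "delta_rot": [
    [0.0045, 0.0045, -0.0025],
    [0.0045, 0.0045, -0.0025],
    [0.0045, 0.0045, -0.0025],
    [0.0045, 0.0045, -0.0025],
    [0.003, 0.0025, -0.0015],
    [0.003, 0.0025, -0.0015],
    [0.003, 0.0025, -0.0015],
    [0.003, 0.0025, -0.0015],
    [0.003, 0.0025, -0.0015],
    [0.003, 0.0025, -0.0015]
  ]
}}

```text
t: 33.45
tcp_pos: [0.655, 0.1038, 0.0506]
eef_rot: [-179.9, -0.0, 13.0]
contact_force: [-6.4, -8.6, 8.6]
width: 0.0576
```

```bash
python3 st.py; python3 tilt.py w16; python3 st.py
```

```text
rot [-1.79898571e+02 -3.58385871e-02  1.30224085e+01] jig [16.32  0.08] z 0.05058684990753028 F jig [-8.2 -6.9  8.6] [-2.33  1.55 -0.11] 0.057613367740570756
slope deg along jig x,y [-0.05  0.23] z 0.0763 3126 3584
in tool frame slopes deg [0.07 0.13]
rot [-1.79895840e+02 -3.79293263e-02  1.30218257e+01] jig [16.32  0.1 ] z 0.05059085351227946 F jig [-9.3 -6.   9.5] [-2.36  1.56 -0.09] 0.05789003255842475
```

Tool level to 0.1 degrees, yaw 13.0, torque about zero, and a push of about 8–9 N in x and 6–7 N in y. I check the half's flatness against the plate in the same shot, since the camera has a small tilt bias.

Run:
```python
from h import *
a=np.radians(13.2);c_,s_=np.cos(a),np.sin(a)
def fit(X,w=2):
    k=np.ones(len(X),bool)
    for _ in range(8):
        A=np.c_[X[:,:2]-X[:,:2].mean(0),np.ones(len(X))]; c=np.linalg.lstsq(A[k],X[k][:,2],rcond=None)[0]; r=X[:,2]-A@c; k=abs(r)<max(w*r[k].std(),2e-4)
    return np.degrees([c[0]*c_+c[1]*s_,-c[0]*s_+c[1]*c_]).round(2),c[2].round(4),k.sum()
for n in ['w5','w9','w11','w14','w15','w16']:
    f=dict(np.load(n+'.npz'));P=cloud(f,f['T']);jx,jy=jloc((.6391,.1,a),P[...,:2])
    pl=(abs(P[...,2]-.0103)<.0025)&(jx>45)&(jx<80)&(abs(jy-4)<50)
    up=(abs(P[...,2]-.0765)<.003)&(jx>38)&(jx<52)&(abs(jy)<26)
    mid=(abs(P[...,2]-.0755)<.003)&(jx>20)&(jx<52)&(abs(jy)<26)
    print(n,'plate',fit(P[pl]),'cap',fit(P[up]) if up.sum()>200 else None,'wide',fit(P[mid]) if mid.sum()>200 else None)
f=dict(np.load('w16.npz'));P=cloud(f,f['T']);jx,jy=jloc((.6391,.1,a),P[...,:2])
for x in range(18,56,3):
    q=(abs(jx*1000-x)<1.5)&(abs(jy)<.024)&(P[...,2]>.06); print(x,(np.median(P[q][:,2])*1000).round(2),q.sum())
# left vs right side
for y in range(-27,30,6):
    q=(abs(jy*1000-y)<3)&(jx>.04)&(jx<.052)&(abs(P[...,2]-.076)<.003); print('y',y,(P[q][:,2].mean()*1000).round(2),q.sum())
```

```text
w5 plate (array([0., 0.]), np.float64(0.0), np.int64(0)) cap None wide None
w9 plate (array([0., 0.]), np.float64(0.0), np.int64(0)) cap None wide None
w11 plate (array([0., 0.]), np.float64(0.0), np.int64(0)) cap None wide None
w14 plate (array([0., 0.]), np.float64(0.0), np.int64(0)) cap None wide None
w15 plate (array([0., 0.]), np.float64(0.0), np.int64(0)) cap None wide None
w16 plate (array([0., 0.]), np.float64(0.0), np.int64(0)) cap None wide None
18 nan 0
21 nan 0
24 76.24 649
27 76.31 769
30 75.26 905
33 74.84 834
36 76.45 1506
39 156.76 3626
42 157.52 19189
45 132.74 4227
48 76.87 1440
51 76.3 881
54 73.85 1197
y -27 76.03 336
y -21 76.23 414
y -15 76.27 420
y -9 76.29 431
y -3 76.26 428
y 3 76.31 413
y 9 76.37 418
y 15 76.35 418
y 21 76.36 419
y 27 76.21 311<stdin>:6: RuntimeWarning: Mean of empty slice.
  ret = um.true_divide(
  ret = _var(a, axis=axis, dtype=dtype, out=out, ddof=ddof,
  arrmean = um.true_divide(arrmean, div, out=arrmean,
  ret = ret.dtype.type(ret / rcount)
  return _methods._mean(a, axis=axis, dtype=dtype,
  ret = ret.dtype.type(ret / rcount)
```

Profiles of the half's top read 76.2–76.4 mm across and along, apart from the 1 mm groove. Against the 10.3 mm reading for the 10 mm plate that is flat and seated. One last call for a firmer side push with less downward load, using the learnt trim.

{"method": "carry_out", "body": {
  "claw": [30, 30, 30, 30, 30, 30, 30, 30, 30, 30],
  "travel": [
    [0.12, -0.25, -0.02],
    [0.12, -0.25, -0.03],
    [0.13, -0.3, -0.03],
    [0.13, -0.3, -0.03],
    [0.15, -0.35, -0.03],
    [0.15, -0.35, -0.03],
    [0.15, -0.35, -0.03],
    [0.15, -0.35, -0.03],
    [0.15, -0.35, -0.03],
    [0.15, -0.35, -0.03]
  ],
  "delta_rot": [
    [0.003, 0.002, -0.0015],
    [0.003, 0.002, -0.0015],
    [0.003, 0.002, -0.0015],
    [0.003, 0.002, -0.0015],
    [0.0035, 0.0025, -0.002],
    [0.0035, 0.0025, -0.002],
    [0.0035, 0.0025, -0.002],
    [0.0035, 0.0025, -0.002],
    [0.0035, 0.0025, -0.002],
    [0.0035, 0.0025, -0.002]
  ]
}}

```text
t: 34.75
tcp_pos: [0.6549, 0.1039, 0.0505]
eef_rot: [179.9, 0.3, 12.9]
contact_force: [-6.3, -11.3, 7.5]
width: 0.0578
```

```bash
python3 st.py; python3 tilt.py w17; python3 st.py
```

```text
rot [179.93120207   0.32924706  12.87410856] jig [16.22  0.17] z 0.05054747268657303 F jig [-8.7 -9.5  7.5] [-2.3   1.3   0.07] 0.05779807717655317
slope deg along jig x,y [0.04 0.12] z 0.0762 3073 3582
in tool frame slopes deg [-0.37  0.18]
rot [179.92947617   0.33390895  12.87348005] jig [16.2   0.15] z 0.05051681988303375 F jig [-9.1 -9.6  7.8] [-2.34  1.34  0.06] 0.057875230423833586
```

```bash
python3 - <<'E'
from h import *
f=grab_frame('scene'); P=cloud(f)
cv2.imwrite('pics/scene17.png',cv2.resize(f['frame'][130:300,130:400,::-1],None,fx=2.8,fy=2.8,interpolation=cv2.INTER_CUBIC))
for q in ['dish_mid','jar_blue','bottle_1']:
    d=spot_in(q,f)[:1]
    for d in d:
        c,r=map(int,map(round,d['at'])); print(q,round(d['score'],2),c,r,P[r,c].round(3))
E
python3 st.py
```

```text
dish_mid 0.78 352 175 [ 0.416 -0.29   0.009]
jar_blue 0.75 159 211 [0.766 0.173 0.054]
bottle_1 0.66 242 160 [ 0.705 -0.119  0.044]
rot [179.93250276   0.32598687  12.87028403] jig [16.23  0.16] z 0.05058959903123453 F jig [-9.8 -9.2  7.2] [-2.41  1.27  0.03] 0.05781094995668434
```

View pics/scene17.png

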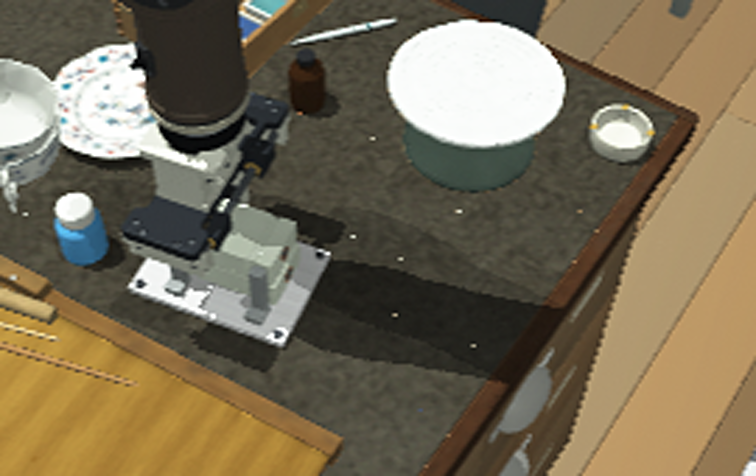

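The scene view shows the stack in the jig at (240,260) with the gripper holding the half. The jar (80,230), bottle (308,80) and dish (620,130) are where they were. The push is steady, so I hand in.

```bash
python3 -c "
from cell import hand_in; print(hand_in())"; python3 st.py
```

```text
the job is handed in; nothing more can be done
None
the job is handed in; nothing more can be done
```

The parting board is lying flat and square on the lower half. The loose half is on the board, and the arm is still holding it pressed against the side posts and the end post. I handed the job in at about 35 s on the robot's clock.

- **Board:** after I let go, the camera put it about 1.5 mm short of centre in both directions, aligned with the lower half to within about 0.3°. The loose half now hides it, so I could not check whether the push moved it a little.
- **Loose half:** I gripped it 16 mm off centre to keep the gripper's body clear of the banding wheel. Its measured position is within about 0.3 mm of touching both stops. Its top reads 76.2–76.4 mm high and looks level to within the camera's tilt error of a few tenths of a degree.
- **Push:** the last reading was about 9–10 N towards the end post and 9–10 N towards the side posts, with a 40 N grip. The twist on the wrist was near zero, which suggests both side posts carry load. I could not measure each post separately, and some of the push may go into friction on the board.
- **What drifted:** while pressing, the tool tilted by up to 0.8° and swung 0.3–0.5° either way in yaw, so I trimmed it several times. At hand-in it was 0.3° off level in pitch. Its yaw was 12.9°, against the 13.2° I measured for the jig.
- **Jar, bottle and dish:** all still where they were, to within the camera's accuracy.

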